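# Complete the nested set of planters on the scale

## Robot

A 7-joint arm with a two-finger parallel gripper is mounted at the origin on the work surface; the furniture and walls round the work are solid. World frame = base frame: x ahead of the robot, y to its left, z up, the work surface at z = 0. Lengths are in m, angles in rad, forces in N, time in s.
With the tool pointing down it reaches from about 0.4 to 0.85 m from the base axis. Payload 10.4 kg.
Tool frame: the origin (TCP) lies between the finger pads; the fingertips stand 14 mm ahead of it and the grasp point (between the pads) lies 5 mm behind it (r.finger_overhang is the z of the fingertips in the tool frame, in m); z points along the fingers, y is the line along which they close (so a half turn about z gives the same grasp; the last joint's range is limited). The gripper opens to 87 mm and grips with 3 to 60 N. Pads are 19 mm wide; open, the fingers measure 117 mm over their backs; the gripper's body (75 mm by 190 mm) begins 51 mm behind the grasp point.
Start: joints at [-1.335, 0.332, -0.065, 1.46, 0.022, 1.35, -0.088], TCP at [0.16, 0.604, 0.206] pointing down, gripper open.
Joint ranges: [-2.6, 2.6], [-0.5, 2.12], [-1.47, 1.34], [0.16, 2.42], [-1.27, 4.41], [0.06, 2.06], [-2.6, 2.6]. Speed limits (rad/s): [2.22, 2.22, 2.79, 2.79, 3.14, 3.14, 3.14].

## Interface

Orientations are given as a unit quaternion [x, y, z, w].
In Python, from bench import r, optics gives the robot as it stands.
- The arm moves only by the shell command python3 -m pendant 'ROWS' [FORCE]. ROWS is JSON, a list of rows, each a list of 7 numbers: the closure, from -1 (fully open) to 1 (shut), then the shift along the tool's x, y, z scaled (see below), then the turn, a rotation vector about the tool's x, y, z scaled (see below). In form: [[grip, x, y, z, rx, ry, rz], ...]. A call has 1 to 8 rows; each row is the pose to reach, as a shift and turn from the pose commanded when the call began, along the tool's axes at that moment; what a row does not reach only later rows make up. The controller multiplies each number of a shift by 0.3 m and each number of a turn by 120 degrees. A row lasts 1/8 s, in which the tool goes at most 62.5 mm and 10.7 degrees, less where a joint would pass 70% of its speed; a pose out of reach is approached as far as the arm can. A call with a number of a shift or a turn outside -1 to 1 is refused whole. A call with a gripper value outside its range is refused whole. The fingers move at their own pace and stop on an object; FORCE is the grip in N (left out, the last holds). Time passes only in rows, so rows that repeat a pose let the fingers close. It gives the time, the measured TCP pose, the force, the opening and the grip force at its end, in the units of the state.
- r.read_state(): the state, without advancing time (a new reading comes with each control period).
- optics.camera(name): name is "scene" or "top" or "wrist"; returns a dict with "pixels" (480x640x3 uint8, red, green, blue), "vfov" (degrees; the focal length in pixels is half the picture's height over the tangent of half this angle, whatever the lens; pixels are square), "cx", "cy" (the principal point, pixels), "D" ([k1, k2, p1, p2, k3] as OpenCV has them; the pictures are not rectified), "rvec" (rotation vector, rad) and "tvec" (3), from world to camera coordinates, as OpenCV has them. Camera axes: x right, y down, z forward; pixel columns grow to the right and rows downward; lengths in m; the calibration is good to about 2 mm. A picture is of the moment at which its call begins. There is no depth.
- r.close_job(): hands the job in; it is judged then, once.
The state is a dict: "time": time; "joint_positions": joint angles; "joint_vel": joint speeds; "joint_torque": joint torques, N m; "ee_pos": TCP position; "eef_rot": TCP orientation; "ft_force": force on the tool from outside, world axes, zero at the start; "torque": the same for the moment, N m; "width": finger opening in m; "grip_force": force on a finger pad.
Only numpy, scipy, OpenCV 4.12 (cv2) and the standard library are available. Lean on these libraries where they do the work, as an engineer would, in place of code of your own. Each camera call takes 0.05 s, during which the arm holds its last target. There are 200 camera calls.

## Task

A set of three matching square planters is being put together on the bench scale to be weighed before boxing: two already stand nested on it and the third stands mouth-down on the bench. Turn the third one mouth-up and nest it squarely into the stack on the scale until its collar sits fully home on the rim below, leaving the stack of three upright on the steel pan. Handle the planters without dropping them, keep the two on the scale about where they are, and leave the other things on the bench alone.

Things in the scene. Friction and masses are not known exactly. Their poses are not given: they have to be found in the camera images.
- pot_c: The third planter, blue plastic, mouth-down on open bench at the start. Hollow, square, tapered, 100 mm tall, 80 to 150 g, centre of mass about 53 mm from the base. Origin: centre of the base's underside (100 mm above the bench while mouth-down); z axis from base to mouth (straight down at the start), x and y square to its flat sides. Colour and shape same as the other two planters.
- pot_c_mouth (a point): Centre of pot_c's mouth, level with its rim, 100 mm from the base; axes as the body's. A straight collar, 66 mm square outside and 60 mm inside, runs round the mouth from 72 to 100 mm above the base: parallel sides, good to grip. The body below tapers from 58 mm square to 39 mm at the base; walls 2.4 mm. On its side it does not roll; its axis is 10.6 degrees off level, mouth higher.
- pot_b: The upper of the two planters already nested on the scale, mouth up; same shape and axes as pot_c (z up here), origin at the centre of its base.
- pot_b_mouth (a point): Centre of pot_b's mouth at rim height, 100 mm above its base; the third planter goes in here. Fully home, its collar's underside rests on this rim and its base is 28 mm above pot_b's base, with about 1 mm of sideways play: so their sides must be parallel (any quarter turn will do).
- pot_a: The lower planter, standing mouth up on the scale's pan; same shape, origin and axes (z up). pot_b sits in it, 28 mm higher. To the right of the scale an open carton 210 mm tall stands on the bench (x 0.33 to 0.61, y -0.73 to -0.39): the arm starts close in front of it, so rise before crossing.
- scale: Bench scale, 290 mm (x) by 222 mm (y), with a rectangular steel pan whose top is 82 mm above the bench; it cannot be pushed. Origin: centre of its underside on the bench; x from the display panel (facing the robot) to the back. The pan is 178 mm along x by 222 mm along y, its centre 30 mm along +x from the origin.
- tape_masking: Cream roll of tape lying flat at the back of the bench, 86 mm across, 24 mm high; origin at the centre of its underside. Bystander. Behind these rolls the wall under the window begins at about x = 0.64. The three rolls stand in any order.
- tape_white: Narrow white roll of tape lying flat at the back of the bench, 80 mm across, 20 mm high; origin at the centre of its underside. Bystander.
- label_roll: White roll of labels lying flat at the back of the bench, 92 mm across, 26 mm high; origin at the centre of its underside. Bystander.
- label_box: Flat white box at the left, 152 x 107 x 30 mm; origin at the centre of its underside. Bystander. Beyond it the label printer stands (y over 0.45, about 0.2 m tall).

How it is judged:
By the outcome, as a careful person would: the job done as asked, in the order asked, and still so for the second after the job is handed in, with the robot touching nothing.
It also fails if it takes over 72 s, if anything falls off the work surface, if the arm or the gripper's body presses on something with over 40 N, if the wrist force passes 120 N, or if a joint passes its speed limit or range.

## Working session

There is one attempt and no reset: what is moved stays moved. The work goes in short steps, Python scripts to look and compute and a shell command to move; the robot and the scene stay as the last step left them, time stands still between calls to the robot, and variables do not carry over. Pictures are saved under pics/ and viewed, at most 10 in all, crops included, and the job is handed in when it is done.

```bash
mkdir -p pics; ls; python3 - <<'E'
from bench import r, optics
import cv2
for n in ["scene","top"]:
    c=optics.camera(n); cv2.imwrite(f"pics/{n}0.png",c["pixels"][:,:,::-1]); print({k:v for k,v in c.items() if k!="pixels"})
print(r.read_state(), r.finger_overhang)
E
```

```text
pics
{'vfov': 53.090631143156465, 'cx': 324.5009382560739, 'cy': 238.05265940229378, 'D': array([-0.04463753,  0.        ,  0.        ,  0.        ,  0.        ]), 'rvec': array([ 2.16325558, -0.78665103,  0.36904032]), 'tvec': array([-0.35079032,  0.39144337,  1.00080459])}
{'vfov': 57.775117025899, 'cx': 315.6619438417183, 'cy': 240.2943858399279, 'D': array([-0.05060822,  0.        ,  0.        ,  0.        ,  0.        ]), 'rvec': array([ 2.15105321, -2.17413768,  0.11589324]), 'tvec': array([0.09410708, 0.54315924, 1.0192159 ])}
{'time': 0.1, 'joint_positions': array([-1.33461758,  0.33278033, -0.06473811,  1.46084725,  0.02161576,
        1.34991813, -0.08849041]), 'joint_vel': array([ 1.30618825e-03, -2.58853360e-04,  9.68715060e-05, -1.93088492e-03,
        7.10187354e-04,  1.60435401e-03,  1.56174904e-03]), 'joint_torque': array([ 2.23457522e-03, -6.24545503e+01,  2.52633390e-02, -3.90721071e+01,
       -6.13486231e-02,  3.66906845e-02,  4.00768954e-05]), 'ee_pos': array([0.15983086, 0.60383572, 0.20535614]), 'eef_rot': array([ 1.28994863e-01,  9.91645063e-01, -6.26291781e-04, -5.08108452e-05]), 'ft_force': array([ 0.0697266 , -0.45431194, -0.22949074]), 'torque': array([-0.0506754 ,  0.04770532,  0.0377621 ]), 'grip_force': 0.0, 'width': 0.08688002035373574} 0.014
```

View pics/scene0.png

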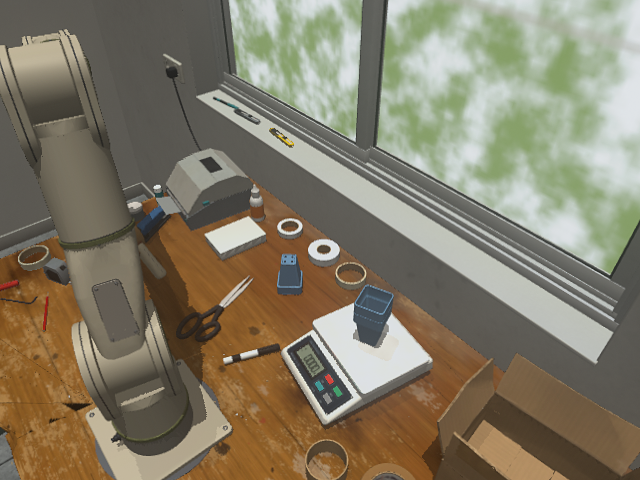

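View pics/top0.png

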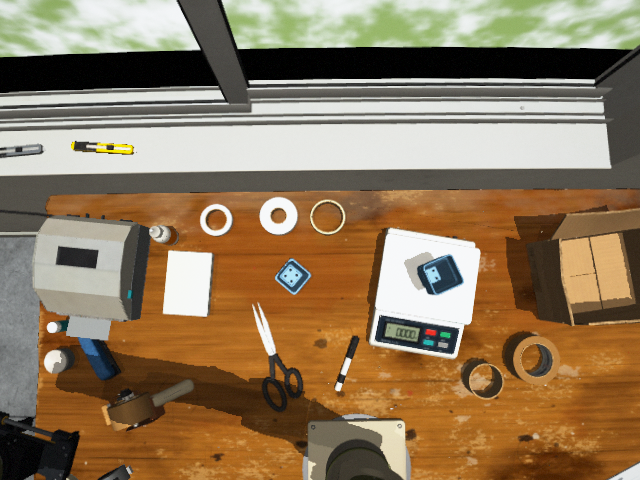

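```bash
cat > h.py <<'E'
import numpy as np, cv2
from scipy.optimize import minimize
from scipy.spatial.transform import Rotation as R
def cam(c):
    f=240/np.tan(np.radians(c["vfov"]/2)); K=np.array([[f,0,c["cx"]],[0,f,c["cy"]],[0,0,1.]])
    return K,c["D"],c["rvec"],c["tvec"]
def proj(c,P):
    K,D,rv,tv=cam(c); return cv2.projectPoints(np.asarray(P,float),rv,tv,K,D)[0][:,0]
def sq(w,z): h=w/2; return [[h,h,z],[h,-h,z],[-h,-h,z],[-h,h,z]]
BODY=np.array(sq(.039,0)+sq(.058,.072)); COL=np.array(sq(.066,.072)+sq(.066,.1))
def blue(c,box):
    hsv=cv2.cvtColor(c["pixels"],cv2.COLOR_RGB2HSV); m=cv2.inRange(hsv,(95,60,20),(115,255,255))
    o=np.zeros_like(m); x0,y0,x1,y1=box; o[y0:y1,x0:x1]=m[y0:y1,x0:x1]
    n,l,s,_=cv2.connectedComponentsWithStats(o)
    i=1+np.argmax(s[1:,4]); o=(l==i).astype(np.uint8)
    cs,_=cv2.findContours(o,0,1); cv2.drawContours(o,cs,-1,1,-1); return o
S=4
def render(c,parts,shape=(480,640)):
    m=np.zeros((shape[0]*S,shape[1]*S),np.uint8)
    for P in parts:
        q=(proj(c,P)+.5)*S-.5
        hull=cv2.convexHull(q.astype(np.float32))
        cv2.fillConvexPoly(m,np.round(hull*16).astype(np.int32),1,shift=4)
    return m
def fit(cams,masks,model,p0,steps):
    big=[cv2.resize(m,None,fx=S,fy=S,interpolation=cv2.INTER_NEAREST) for m in masks]
    def cost(p):
        t=0
        for c,b in zip(cams,big):
            a=render(c,model(p)); t+=1-(a&b).sum()/max(1,(a|b).sum())
        return t
    sim=np.vstack([p0]+[np.array(p0)+np.eye(len(p0))[i]*steps[i] for i in range(len(p0))])
    best=minimize(cost,p0,method="Nelder-Mead",options=dict(initial_simplex=sim,xatol=1e-4,fatol=1e-5,maxiter=250))
    return best.x,best.fun
def pot(p,rot):  # origin p, rotation R
    return [rot.apply(BODY)+p,rot.apply(COL)+p]
def potc(p): # x,y,z base,yaw deg ; mouth down
    return pot(p[:3],R.from_euler('z',p[3],degrees=True)*R.from_euler('x',180,degrees=True))
def stack(p): # x,y,z of pot_a base, yaw of a, yaw of b
    a=pot(p[:3],R.from_euler('z',p[3],degrees=True)); b=pot(np.array(p[:3])+[0,0,.028],R.from_euler('z',p[3],degrees=True)); return a+b
E
python3 - <<'E'
from h import *
from bench import r, optics
print([a for a in dir(r) if a[0]!='_'])
cs=[optics.camera(n) for n in("scene","top")]
mc=[blue(cs[0],(265,240,315,300)),blue(cs[1],(265,250,320,300))]
ms=[blue(cs[0],(340,275,405,355)),blue(cs[1],(410,245,470,300))]
print([m.sum() for m in mc+ms])
for i in (0,1):
    ov=cs[i]["pixels"][:,:,::-1].copy(); ov[(mc[i]|ms[i])>0]=(0,0,255); cv2.imwrite(f"pics/ov{i}.png",ov)
def ground(c,uv,z):
    K,D,rv,tv=cam(c); n=cv2.undistortPoints(np.array([[uv]],float),K,D)[0,0]; M=cv2.Rodrigues(rv)[0]
    d=M.T@[n[0],n[1],1]; o=-M.T@tv; return o+d*(z-o[2])/d[2]
pc=ground(cs[1],(293,276),.05); ps=ground(cs[1],(440,274),.15); print(pc,ps)
for y in (15,45,75):
  print("c",fit(cs,mc,potc,[pc[0],pc[1],.1,y],[.01,.01,.01,15]))
for y in (-15,15,45):
  print("s",fit(cs,ms,stack,[ps[0],ps[1],.082,y],[.01,.01,.01,15]))
for n,uv,z in [("mask",(327,217),.024),("label",(278,216),.02),("white",(216,220),.02),("box",(188,283),.03),("pen",(346,363),0),("sciss",(280,400),0),("scissT",(256,306),0)]: print(n,ground(cs[1],uv,z))
E
```

```text
['PlanningError', 'close_job', 'finger_overhang', 'read_state']
[np.uint64(623), np.uint64(738), np.uint64(755), np.uint64(1256)]
[0.45819111 0.14231875 0.05      ] [ 0.45588358 -0.17547329  0.15      ]
c (array([ 0.45855387,  0.14516012,  0.09798178, 49.66393234]), np.float64(0.3886844096215487))
c (array([ 0.45873247,  0.14547583,  0.09758498, 49.47180628]), np.float64(0.38898622414798756))
c (array([ 0.45848597,  0.14511698,  0.09946547, 50.44288535]), np.float64(0.38801421829621474))
s (array([ 0.45367486, -0.16458921,  0.08224557, 23.1776342 ]), np.float64(0.6796009985315236))
s (array([ 0.45369158, -0.16480006,  0.08272806, 24.42392968]), np.float64(0.6818008825180985))
s (array([ 0.45383804, -0.16294312,  0.08667262, 25.07221726]), np.float64(0.6881970657562587))
mask [0.60177086 0.06003867 0.024     ]
label [0.60627844 0.18013609 0.02      ]
white [0.59816061 0.33284566 0.02      ]
box [0.44430291 0.3960321  0.03      ]
pen [0.24833732 0.01819563 0.        ]
sciss [0.1623013  0.17812561 0.        ]
scissT [0.38724004 0.2361621  0.        ]
```

```bash
python3 - <<'E'
import re
s=open('h.py').read()
s=s.replace('hsv=cv2.cvtColor(c["pixels"],cv2.COLOR_RGB2HSV); m=cv2.inRange(hsv,(95,60,20),(115,255,255))','p=c["pixels"].astype(int); m=((p[:,:,2]-p[:,:,0])>np.maximum(8,.22*p[:,:,2])).astype(np.uint8)')
open('h.py','w').write(s)
E
cat > meas.py <<'E'
from h import *
from bench import r, optics
cs=[optics.camera(n) for n in("scene","top")]
mc=[blue(cs[0],(265,240,315,300)),blue(cs[1],(265,250,320,300))]
ms=[blue(cs[0],(340,275,405,355)),blue(cs[1],(410,245,470,300))]
pc,ec=fit(cs,mc,potc,[.458,.145,.1,50],[.01,.01,.01,10]);ps,es=fit(cs,ms,stack,[.454,-.165,.082,23],[.01,.01,.01,15])
print(pc,ec,ps,es)
t=[]
for i,bx in ((0,[(255,230),(340,270)]),(1,[(255,235),(400,235)])):
    for (x,y),m,parts in zip(bx,(mc,ms),(potc(pc),stack(ps))):
        k=4; a=cv2.resize(cs[i]["pixels"][y:y+75,x:x+95,::-1],None,fx=k,fy=k,interpolation=cv2.INTER_NEAREST)
        c_,_=cv2.findContours(cv2.resize(m[i][y:y+75,x:x+95],None,fx=k,fy=k,interpolation=cv2.INTER_NEAREST),0,1); cv2.drawContours(a,c_,-1,(0,0,255),1)
        for P in parts:
            h=cv2.convexHull(((proj(cs[i],P)+.5-[x,y])*k).astype(np.float32)).astype(int); cv2.polylines(a,[h],True,(0,255,255),1)
        t.append(a)
cv2.imwrite("pics/cmp.png",np.vstack([np.hstack(t[:2]),np.hstack(t[2:])]))
E
python3 meas.py
```

```text
[ 0.45863322  0.14561394  0.09857621 48.86931656] 0.33278996312039866 [ 0.45376843 -0.16455077  0.08229853 23.27086343] 0.6703231058881824
```

View pics/cmp.png

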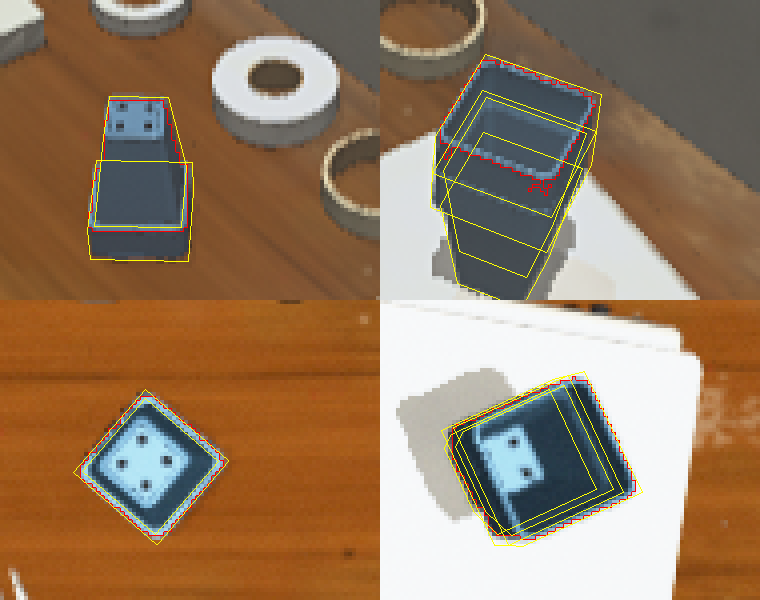

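The crop shows pot_c's fit matching (base at scene ~(288,260), top (293,276)) and the stack's mouth at scene ~(374,300), top ~(440,274). Now I'll rise and cross toward pot_c.

```bash
python3 -m pendant '[[-1,0,0,-0.25,0,0,0],[-1,0,0,-0.45,0,0,0],[-1,0,0,-0.5,0,0,0],[-1,-0.2,-0.1,-0.5,0,0,0],[-1,-0.35,-0.25,-0.5,0,0,0],[-1,-0.5,-0.4,-0.5,0,0,0],[-1,-0.6,-0.55,-0.5,0,0,0],[-1,-0.68,-0.61,-0.5,0,0,0]]'
python3 -c "
from bench import r; s=r.read_state(); print(s['joint_positions'],s['ee_pos'],s['eef_rot'])"
```

```text
time: 1.3
ee_pos: [0.3117, 0.3721, 0.3569]
eef_rot: [0.131, 0.991, 0.001, 0.0]
ft_force: [-0.2, 0.3, 0.6]
width: 0.0871
grip_force: 0.0
[-1.06233681 -0.02037876  0.09312941  1.5531361   0.00179082  1.60721733
  0.33968846] [0.31169119 0.3720754  0.35687358] [1.30600450e-01 9.91434786e-01 7.05564174e-04 2.99828793e-04]
```

```bash
cat > kin.py <<'E'
import numpy as np
from scipy.spatial.transform import Rotation as R
from scipy.optimize import least_squares
def chain(q,sg,L,c):
    T=R.identity(); p=np.zeros(3); ax="zyzyzyz"
    for i in range(7):
        if i in(1,3,5): p=p+T.apply([0,0,L[i//2]])
        T=T*R.from_euler(ax[i],sg[i]*q[i]+(c[0] if i==0 else c[1] if i==6 else 0))
    return p+T.apply([0,0,L[3]]),T
E
python3 - <<'E'
from kin import *
import itertools
Q=[[-1.33461758,0.33278033,-0.06473811,1.46084725,0.02161576,1.34991813,-0.08849041],[-1.06233681,-0.02037876,0.09312941,1.5531361,0.00179082,1.60721733,0.33968846]]
P=[[0.15983086,0.60383572,0.20535614],[.31169119,.3720754,.35687358]]
O=[[1.28994863e-01,9.91645063e-01,-6.26291781e-04,-5.08108452e-05],[.130600450,.991434786,7.05564174e-04,2.99828793e-04]]
res=[]
for s in itertools.product([1,-1],repeat=4):
    sg=[s[0],1,s[1],1,s[2],1,s[3]]
    def f(v):
        o=[]
        for q,p,w in zip(Q,P,O):
            a,T=chain(q,sg,v[:4],v[4:]); o+=list(a-p)+list((T.inv()*R.from_quat(w)).as_rotvec())
        return o
    for c7 in (0,1.57,3.14,-1.57):
        z=least_squares(f,[.36,.4,.4,.2,0,c7]); res.append((z.cost,sg,z.x.round(4)))
res.sort(key=lambda t:t[0])
for t in res[:5]: print(t)
E
```

```text
(np.float64(4.008696010245324e-06), [-1, 1, -1, 1, -1, 1, -1], array([-46.5713,   0.0642,   0.5589, -46.8409,  -0.0836,   1.4872]))
(np.float64(4.008696013911405e-06), [-1, 1, -1, 1, -1, 1, -1], array([-46.5708,   0.0642,   0.5589, -46.8405,  -0.0836,   1.4872]))
(np.float64(4.008696018594905e-06), [-1, 1, -1, 1, -1, 1, -1], array([-46.5705,   0.0642,   0.5589, -46.8402,  -0.0836,   1.4872]))
(np.float64(4.0086960197704666e-06), [-1, 1, -1, 1, -1, 1, -1], array([-46.5705,   0.0642,   0.5589, -46.8402,  -0.0836,   1.4872]))
(np.float64(0.0009236968725699373), [-1, 1, -1, 1, 1, 1, -1], array([ 0.2374,  0.4387,  0.4941,  0.338 , -0.0963,  1.4698]))
```

```bash
python3 -m pendant '[[-1,0,0,0,0,0.08,0],[-1,0,0,0,0,0.16,0],[-1,0,0,0,0,0.25,0],[-1,0,0,0,0.1,0.25,0],[-1,0,0,0,0.1,0.25,0]]'
cat > log.py <<'E'
from bench import r
import json
s=r.read_state(); json.dump([list(s['joint_positions']),list(s['ee_pos']),list(s['eef_rot'])],open('samples.txt','a')); open('samples.txt','a').write('\n')
E
cat > samples.txt <<'E'
[[-1.33461758,0.33278033,-0.06473811,1.46084725,0.02161576,1.34991813,-0.08849041],[0.15983086,0.60383572,0.20535614],[0.128994863,0.991645063,-0.000626291781,-0.0000508108452]]
[[-1.06233681,-0.02037876,0.09312941,1.5531361,0.00179082,1.60721733,0.33968846],[0.31169119,0.3720754,0.35687358],[0.130600450,0.991434786,0.000705564174,0.000299828793]]
E
python3 log.py; cat > fitk.py <<'E'
from kin import *
import json
D=[json.loads(l) for l in open('samples.txt')]
sg=[-1,1,-1,1,-1,1,-1]
def f(v,full=False):
    o=[]
    for q,p,w in D:
        a,T=chain(q,sg,v[:4],v[4:]); o+=list(a-p)+list((T.inv()*R.from_quat(w)).as_rotvec())
    return np.array(o)
z=least_squares(f,[.36,.4,.4,.2,-.08,1.487]); print(z.x.round(4)); print(f(z.x).reshape(-1,6).round(4))
E
python3 fitk.py; tail -1 samples.txt
```

```text
time: 1.92
ee_pos: [0.3099, 0.3766, 0.3535]
eef_rot: [0.123, 0.952, -0.072, -0.271]
ft_force: [0.4, -0.1, 0.3]
width: 0.0872
grip_force: 0.0
[ 0.2712  0.416   0.4951  0.3482 -0.0587  1.5152]
[[-0.0109 -0.0039  0.0017 -0.     -0.0001 -0.0031]
 [-0.0125  0.0119  0.0008 -0.      0.0001 -0.0031]
 [-0.0014  0.0099 -0.0025  0.0295 -0.0112  0.0061]]
[[-0.9115590240395104, 0.3556482617163164, 0.23517656680990667, 1.2580176468689914, -0.4009746031301629, 2.0136665643636875, 0.558513165089439], [0.3098735391092863, 0.3766104164095863, 0.35351892012157293], [0.1230253184238145, 0.9519785756705973, -0.07224363555069943, -0.27089189654420764]]
```

```bash
python3 -m pendant '[[-1,0,0,0,0,0,0],[-1,0,0,0,0,0,0]]' >/dev/null; python3 log.py
python3 -m pendant '[[-1,0,0,0,-0.05,-0.08,0],[-1,0,0,0,-0.1,-0.16,0],[-1,0,0,0,-0.1,-0.24,0],[-1,0,0,0,-0.1,-0.32,0],[-1,0,0,0,-0.1,-0.4,0],[-1,0,0,0,-0.1,-0.5,0],[-1,0,0,0,-0.1,-0.5,0],[-1,0,0,0,-0.1,-0.5,0]]'; python3 log.py
python3 -m pendant '[[-1,0,0,0,0,0,0.08],[-1,0,0,0,0,0,0.16],[-1,0,0,0,0,0,0.25],[-1,0,0,0,0,0,0.33],[-1,0,0,0,0,0,0.33],[-1,0,0,0,0,0,0.33]]'; python3 log.py
sed -i '3d' samples.txt; python3 - <<'E'
from kin import *
import json,itertools
D=[json.loads(l) for l in open('samples.txt')]
for q,p,w in D: print(np.round(q,3),np.round(p,3))
sg=[-1,1,-1,1,-1,1,-1]
def fk(q,v):
    T=R.identity(); p=np.array([v[6],v[7],0.]); off=[v[8],v[9],v[10]]; ax="zyzyzyz"
    for i in range(7):
        if i in(1,3,5): p=p+T.apply([off[i//2],0,v[i//2]])
        T=T*R.from_euler(ax[i],sg[i]*q[i]+(v[4] if i==0 else v[5] if i==6 else 0)+(v[11+i] if i in(1,3,5) else 0))
    return p+T.apply([0,0,v[3]]),T
def f(v):
    o=[]
    for q,p,w in D:
        a,T=fk(q,v); o+=list(a-p)+list((T.inv()*R.from_quat(w)).as_rotvec()*.3)
    return np.r_[o,.01*v[6:]]
for s5 in(-1,1):
  for s3 in (-1,1):
    sg=[-1,1,s3,1,s5,1,-1]
    z=least_squares(f,[.36,.4,.4,.2,-.08,1.487]+[0]*12); print(sg,z.cost,z.x.round(4)); 
    print(f(z.x)[:-12].reshape(-1,6).round(4))
E
```

```text
time: 3.18
ee_pos: [0.3105, 0.3744, 0.3566]
eef_rot: [0.1, 0.961, -0.026, 0.255]
ft_force: [0.1, 0.2, 0.5]
width: 0.0868
grip_force: 0.0
time: 3.92
ee_pos: [0.3111, 0.3746, 0.3564]
eef_rot: [0.418, 0.871, 0.061, 0.249]
ft_force: [0.2, -0.9, -0.3]
width: 0.0868
grip_force: 0.0
[-1.335  0.333 -0.065  1.461  0.022  1.35  -0.088] [0.16  0.604 0.205]
[-1.062 -0.02   0.093  1.553  0.002  1.607  0.34 ] [0.312 0.372 0.357]
[-0.91   0.346  0.238  1.261 -0.402  2.011  0.56 ] [0.31  0.375 0.357]
[-1.266 -0.129 -0.09   1.754  0.508  1.517 -0.019] [0.31  0.374 0.357]
[-1.23  -0.126 -0.122  1.752  0.505  1.514 -0.704] [0.311 0.375 0.356]
[-1, 1, -1, 1, -1, 1, -1] 3.0516416796907186e-05 [ 2.5940e-01  4.4260e-01  4.7780e-01  4.0870e-01 -1.5000e-03  1.5692e+00
  4.0500e-02 -2.3200e-02  1.2500e-02  5.9000e-03 -4.4100e-02 -0.0000e+00
  2.0000e-04 -0.0000e+00 -1.6000e-03  0.0000e+00  1.2000e-03  0.0000e+00]
[[-0.0002 -0.0003  0.0001  0.0001 -0.      0.    ]
 [ 0.0041  0.0051 -0.0007  0.0001  0.      0.    ]
 [-0.0013 -0.0004  0.0004  0.0002 -0.      0.0002]
 [-0.0017 -0.0026  0.0001 -0.0002  0.     -0.0
[... 775 characters left out ...]
0.0085 -0.0057  0.0255 -0.0452  0.0683  0.0138]
 [ 0.0026  0.0163  0.0291 -0.0767  0.0299  0.0191]
 [-0.0087 -0.0031 -0.0274  0.0978  0.0002  0.0099]
 [-0.0074 -0.0119 -0.0132  0.0358  0.0092 -0.0214]
 [ 0.0218  0.0044 -0.0141  0.0319 -0.0154 -0.0213]]
[-1, 1, 1, 1, 1, 1, -1] 0.013271031125394826 [ 0.5901 -0.3635  0.3312 -0.474  -2.4759 -0.8581  0.3199  0.2377 -0.7712
 -0.3651  0.533   0.     -1.0029  0.      0.3104  0.      0.4706  0.    ]
[[-0.0079 -0.0048  0.0103 -0.0372  0.0569 -0.048 ]
 [-0.003   0.0197  0.018  -0.0706  0.0057  0.0313]
 [-0.003  -0.0043 -0.0161  0.0901  0.0124  0.0206]
 [ 0.0063 -0.0057 -0.0061  0.0388  0.0103  0.0052]
 [ 0.0076 -0.0049 -0.0061  0.0382 -0.0078 -0.0091]]
```

```bash
cat > kin.py <<'E'
import numpy as np, json
from scipy.spatial.transform import Rotation as R
from scipy.optimize import least_squares
sg=[-1,1,-1,1,-1,1,-1]; ax="zyzyzyz"
LO=np.array([-2.6,-.5,-1.47,.16,-1.27,.06,-2.6]); HI=np.array([2.6,2.12,1.34,2.42,4.41,2.06,2.6])
def fk(q,v,pts=False):
    # v: 4 links x (x,y,z): before j2, j4, j6, tool
    v=np.asarray(v).reshape(4,3); T=R.identity(); p=np.zeros(3); out=[p]
    for i in range(7):
        if i in(1,3,5): p=p+T.apply(v[i//2]); out.append(p)
        T=T*R.from_euler(ax[i],sg[i]*q[i]+(np.pi/2 if i==6 else 0))
        if i==5: p=p+T.apply(v[3]); 
    return (p,T,out) if pts else (p,T)
def data(): return [json.loads(l) for l in open('samples.txt')]
def fitv():
    D=data(); v0=np.array([0,0,.3,0,0,.43,0,0,.45,0,0,.35])
    def f(v): return np.r_[np.concatenate([fk(q,v)[0]-p for q,p,w in D]),1e-3*(v-v0)]
    z=least_squares(f,v0); return z.x,f(z.x)[:-12].reshape(-1,3)
def ik(p,T,q0,v,rest=None,w=.02):
    rest=q0 if rest is None else rest
    def f(q):
        a,S=fk(q,v); return np.r_[(a-p)*10,(S.inv()*T).as_rotvec()*3,w*(q-rest)]
    z=least_squares(f,np.clip(q0,LO+.03,HI-.03),bounds=(LO+.02,HI-.02)); a,S=fk(z.x,v)
    return z.x,np.linalg.norm(a-p),(S.inv()*T).magnitude()
E
python3 -c "
from kin import *
v,e=fitv(); print(v.reshape(4,3).round(4)); print(e.round(5))"
```

```text
[[ 0.000e+00 -2.180e-02  2.582e-01]
 [ 0.000e+00 -2.350e-02  4.486e-01]
 [-0.000e+00 -2.000e-04  4.900e-01]
 [ 0.000e+00 -2.000e-04  3.684e-01]]
[[ 0. -0.  0.]
 [-0.  0.  0.]
 [ 0. -0. -0.]
 [ 0.  0. -0.]
 [ 0.  0. -0.]]
```

```bash
cat > plan.py <<'E'
from kin import *
v,_=fitv()
def tool(head,tilt,flip=0):
    """tool frame: z tilted from down by tilt (deg) towards azimuth head; y horizontal perpendicular to head"""
    # tilt 0: x=-? choose y = az head+90 ; z=down ; x = y x z
    h=np.radians(head); d=np.array([np.cos(h),np.sin(h),0]); y=np.array([-d[1],d[0],0]); t=np.radians(tilt)
    z=np.array([0,0,-1])*np.cos(t)+d*np.sin(t)
    if flip: y=-y
    return R.from_matrix(np.column_stack([np.cross(y,z),y,z]))
def multi(p,T,n=40,seed=0):
    g=np.random.default_rng(seed); S=[]
    for _ in range(n):
        q0=g.uniform(LO+.1,HI-.1); q,e,o=ik(p,T,q0,v,rest=(LO+HI)/2,w=.002)
        if e<2e-3 and o<.02:
            pts=fk(q,v,True)[2]; m=np.min(np.minimum(q-LO,HI-q)); S.append((m,q,pts[2][2],pts[3]))
    return sorted(S,key=lambda s:-s[0])
E
cat > scan.py <<'E'
from plan import *
print("lay/stand poses, z=.05")
for x,y in((.46,.145),(.55,.1),(.5,.0)):
  for head in (0,20,50,80,-40,-60,110):
    for tilt in (45,60,75):
        best=None
        for fl in(0,1):
            s=multi(np.array([x,y,.06]),tool(head,tilt,fl),8)
            s=[k for k in s if k[3][2]>.1 and k[3][0]<.6]
            if s and (best is None or s[0][0]>best[0]): best=s[0]
        if best: print(x,y,head,tilt,round(best[0],2),best[1].round(2),best[3].round(2))
E
time timeout 500 python3 scan.py
```

```text
lay/stand poses, z=.05
0.46 0.145 80 45 0.13 [ 0.23  0.25 -0.08  2.19 -0.99  0.98 -2.47] [ 0.41 -0.11  0.32]
0.46 0.145 80 60 0.13 [ 0.45  0.44 -0.17  2.17 -1.14  1.13 -2.18] [ 0.4  -0.17  0.24]
0.46 0.145 80 75 0.11 [ 0.66  0.68 -0.31  2.11 -1.16  1.25 -2.  ] [ 0.4  -0.21  0.16]
0.46 0.145 -40 45 0.21 [-0.22  0.31 -0.82  2.21  1.1   1.23  2.3 ] [0.26 0.31 0.32]
0.46 0.145 -40 60 0.21 [-0.47  0.5  -0.7   2.21  1.28  1.49  2.02] [0.22 0.35 0.24]
0.46 0.145 -40 75 0.25 [-0.69  0.71 -0.55  2.17  1.37  1.72  1.81] [0.19 0.37 0.16]
0.46 0.145 -60 45 0.43 [-0.18  0.52 -0.86  1.99  1.03  1.5   2.12] [0.33 0.37 0.32]
0.46 0.145 -60 60 0.46 [-0.65  0.59 -0.45  1.96  1.03  1.58 -1.13] [0.3  0.42 0.24]
0.46 0.145 -60 75 0.3 [-0.8   0.78 -0.35  1.9   1.09  1.76 -1.25] [0.28 0.45 0.16]
0.46 0.145 110 45 0.25 [ 0.2   0.47 -0.13  1.86 -0.67  1.28 -2.35] [ 0.55 -0.1   0.32]
0.46 0.145 110 60 0.36 [ 0.35  0.65 -0.2   1.78 -0.75  1.42 -2.24] [ 0.57 -0.15  0.24]
0.46 0.145 110 75 0.43 [ 0.46  0.86 -0.28  1.69 -0.79  1.56 -2.17] [ 0.58 -0.19  0.16]
0.55 0.1 50 45 0.04 [ 0.53  0.21 -0.4   2.25 -1.23  0.6
[... 1347 characters left out ...]
  0.24]
0.5 0.0 80 75 0.29 [ 0.76  0.78 -0.2   1.83 -0.98  1.46 -2.11] [ 0.44 -0.35  0.16]
0.5 0.0 -40 45 0.05 [-0.16  0.11 -0.48  2.37  1.19  0.9   2.48] [0.3  0.17 0.32]
0.5 0.0 -40 60 0.02 [ 0.09  0.44 -0.91  2.4   1.56  1.37 -1.07] [0.26 0.2  0.24]
0.5 0.0 -40 75 0.03 [-0.45  0.61 -0.47  2.39  1.6   1.57 -1.37] [0.23 0.23 0.16]
0.5 0.0 -60 45 0.27 [-0.05  0.32 -0.65  2.15  1.07  1.22  2.32] [0.37 0.23 0.32]
0.5 0.0 -60 60 0.27 [-0.27  0.5  -0.56  2.15  1.24  1.45  2.05] [0.34 0.28 0.24]
0.5 0.0 -60 75 0.31 [-0.46  0.7  -0.44  2.11  1.33  1.67  1.86] [0.32 0.31 0.16]
0.5 0.0 110 45 0.4 [ 1.06  0.91 -1.07  1.6   0.06  1.38  0.39] [ 0.59 -0.24  0.32]
real	4m8.608s
user	4m8.525s
sys	0m0.308s
```

```bash
cat > track.py <<'E'
from plan import *
import sys
def track(q,seq,n=10,verbose=True):
    worst=9
    for name,p,T in seq:
        p0,T0=fk(q,v); dr=(T0.inv()*T).as_rotvec(); ee=0
        for i in range(1,n+1):
            t=i/n; q,e,o=ik(p0+(np.array(p)-p0)*t,T0*R.from_rotvec(dr*t),q,v); ee=max(ee,e+o); 
        m=np.min(np.minimum(q-LO,HI-q)); worst=min(worst,m)
        if verbose: print(name,q.round(2),"m%.2f err%.3f"%(m,ee),fk(q,v,True)[2][3].round(2))
    return q,worst
def G(p,T,back=.005): return np.array(p)+T.apply([0,0,back])
E
python3 - <<'E'
from track import *
from h import cam,cv2
from bench import r,optics
s=r.read_state(); q=s['joint_positions']
cs=[optics.camera(n) for n in("scene","top")]; Ps=[];us=[]
for c,uv in zip(cs,((282,137),(103,148))):
    K,D,rv,tv=cam(c); Ps.append(np.c_[cv2.Rodrigues(rv)[0],tv]); us.append(cv2.undistortPoints(np.array([[uv]],float),K,D)[0].T)
X=cv2.triangulatePoints(*Ps,*us)[:,0]; print("knife",X[:3]/X[3])
pc=[.4586,.1456]
for fl in (0,1):
  print("flip",fl)
  seq=[]
  for nm,h,t,x,y,z in [("hover",-41,-30,*pc,.2),("P",-41,-30,*pc,.065),("lift",-41,-30,*pc,.2),("move",-65,-30,.5,.08,.2),("r0",-65,20,.5,.08,.2),("r65",-65,65,.5,.08,.15),("lay",-65,65,.5,.08,.03),
        ("back",-65,45,.46,.16,.2),("L",-65,-9,.52,.05,.1),("Lg",-65,-9,.52,.05,.035),("up",-65,-9,.5,.05,.2),("rot",-65,30,.5,.05,.2),("stand",-65,70,.5,.05,.2),("st",-65,70,.5,.05,.086)]:
    T=tool(h,t,fl); seq.append((nm,G([x,y,z],T),T))
  track(q,seq)
E
```

```text
knife [0.72758119 0.5350656  0.19621046]
flip 0
hover [-0.66  0.35  0.67  1.65 -0.54  1.64  0.96] m0.42 err0.000 [0.6  0.03 0.51]
P [-0.61  0.52  0.62  1.77 -0.63  1.43  1.11] m0.63 err0.000 [0.6  0.03 0.38]
lift [-0.66  0.35  0.67  1.65 -0.54  1.64  0.96] m0.42 err0.000 [0.6  0.03 0.51]
move [-0.56  0.34  0.77  1.69 -0.64  1.57  0.78] m0.49 err0.000 [ 0.58 -0.08  0.51]
r0 [-1.07  0.03  0.59  1.89  0.35  1.26 -0.16] m0.53 err0.000 [0.45 0.19 0.54]
r65 [-1.32  0.48  0.49  1.99  0.81  1.38 -0.82] m0.43 err0.000 [0.36 0.38 0.3 ]
lay [-1.27  0.73  0.43  1.97  0.76  1.21 -0.97] m0.45 err0.000 [0.36 0.38 0.18]
back [-1.3   0.22  0.42  1.88  0.61  1.46 -0.63] m0.54 err0.000 [0.35 0.39 0.46]
L [-0.62  0.28  0.63  1.84 -0.34  1.15  0.58] m0.58 err0.000 [ 0.54 -0.    0.46]
Lg [-0.59  0.38  0.59  1.9  -0.41  1.04  0.65] m0.52 err0.000 [ 0.54 -0.    0.39]
up [-0.67  0.12  0.64  1.78 -0.22  1.34  0.46] m0.62 err0.000 [ 0.52 -0.    0.56]
rot [-0.95  0.03  0.4   1.94  0.53  1.28 -0.3 ] m0.48 err0.000 [0.42 0.21 0.51]
stand [-1.16  0.38  0.32  2.02  0.94  1.52 -0.85] m0.40 err0.000 [0.36 0.36 0.32]

[... 516 characters left out ...]
78 -0.15  1.13 -2.58] m0.02 err0.667 [0.5  0.34 0.35]
lay [-2.15  1.98  1.32  2.28 -1.14  0.87 -2.58] m0.02 err0.322 [0.28 0.29 0.14]
back [-2.14  1.46  1.32  2.4  -0.97  0.46 -2.58] m0.02 err0.686 [0.24 0.27 0.21]
L [-0.98  0.44  1.11  1.86 -0.56  1.22 -2.37] m0.23 err0.119 [ 0.54 -0.    0.46]
Lg [-0.9   0.53  1.02  1.91 -0.66  1.12 -2.29] m0.31 err0.000 [ 0.54 -0.    0.39]
up [-1.18  0.24  1.27  1.79 -0.38  1.37 -2.52] m0.07 err0.000 [ 0.52 -0.    0.56]
rot [-1.36  0.56  1.32  1.73 -0.17  1.28 -2.58] m0.02 err0.346 [0.54 0.17 0.52]
stand [-1.5   0.98  1.32  1.69  0.02  1.25 -2.58] m0.02 err0.730 [0.52 0.34 0.39]
st [-2.22  2.1   1.32  2.34 -1.11  0.89 -2.58] m0.02 err0.458 [0.26 0.27 0.15]
```

```bash
cat > to.py <<'E'
# usage: to.py head tilt x y z(grasp point) [flip] ; prints scaled shift+turn from present pose and predicted joints
from track import *
from bench import r
a=[float(x) for x in sys.argv[1:]]; s=r.read_state()
T=tool(a[0],a[1],int(a[5]) if len(a)>5 else 0); p=G(a[2:5],T)
T0=R.from_quat(s['eef_rot']); d=T0.inv().apply(p-s['ee_pos'])/.3; w=(T0.inv()*T).as_rotvec()/(2*np.pi/3)
print("shift",d.round(3),"turn",w.round(3),"rows min",max(np.linalg.norm(d)*.3/.0625,np.degrees(np.linalg.norm(w)*2*np.pi/3)/10.7).round(1))
E
python3 to.py -41.1 -30 .4586 .1456 .2
```

```text
shift [-0.627 -0.317  0.778] turn [ 0.162  0.452 -0.045] rows min 5.4
```

```bash
python3 -m pendant '[[-1,-0.1,-0.05,0.12,0.027,0.075,-0.007],[-1,-0.2,-0.1,0.25,0.054,0.15,-0.015],[-1,-0.3,-0.15,0.38,0.08,0.226,-0.022],[-1,-0.4,-0.2,0.5,0.108,0.3,-0.03],[-1,-0.5,-0.26,0.63,0.135,0.376,-0.037],[-1,-0.627,-0.317,0.778,0.162,0.452,-0.045],[-1,-0.627,-0.317,0.778,0.162,0.452,-0.045],[-1,-0.627,-0.317,0.778,0.162,0.452,-0.045]]'; python3 to.py -41.1 -30 .4586 .1456 .2; python3 to.py -41.1 -30 .4586 .1456 .065; python3 -c "
from bench import r,optics;import cv2;print(r.read_state()['joint_positions'].round(2))
cv2.imwrite('pics/w1.png',optics.camera('wrist')['pixels'][:,:,::-1])"
```

```text
time: 5.03
ee_pos: [0.4569, 0.1438, 0.1916]
eef_rot: [0.343, 0.903, 0.089, -0.243]
ft_force: [-0.5, -0.2, 0.4]
width: 0.0868
grip_force: 0.0
shift [ 0.014  0.008 -0.008] turn [-0.001 -0.    -0.004] rows min 0.1
shift [-0.211  0.011  0.382] turn [-0.001 -0.    -0.004] rows min 2.1
[-0.73  0.38  0.78  1.66 -0.57  1.66  0.99]
```

View pics/w1.png

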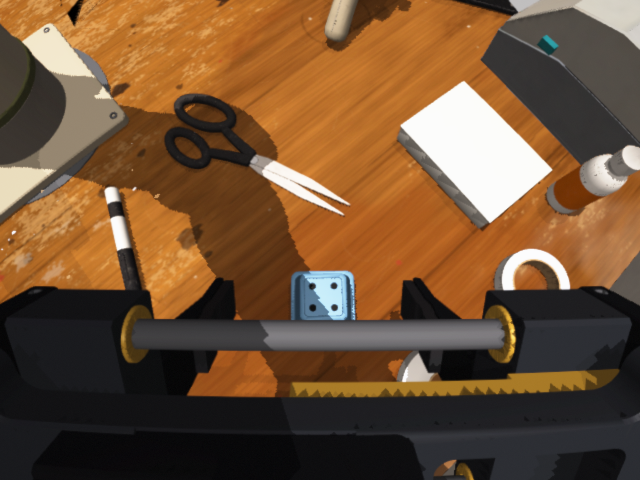

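The wrist view shows the pot's base at (323,297), square and centred between the fingers (215 and 420). Descending and gripping.

```bash
python3 -m pendant '[[-1,-0.07,0.01,0.125,0,0,0],[-1,-0.14,0.01,0.25,0,0,0],[-1,-0.211,0.011,0.382,0,0,0],[-1,-0.211,0.011,0.382,0,0,0],[-1,-0.211,0.011,0.382,0,0,0]]'; python3 to.py -41.1 -30 .4586 .1456 .065
python3 -m pendant '[[1,0,0,0,0,0,0],[1,0,0,0,0,0,0],[1,0,0,0,0,0,0],[1,0,0,0,0,0,0],[1,0,0,0,0,0,0]]' 20
```

```text
time: 5.7
ee_pos: [0.4574, 0.1524, 0.0668]
eef_rot: [0.339, 0.905, 0.092, -0.241]
ft_force: [-0.4, -0.3, 0.1]
width: 0.0871
grip_force: 0.0
shift [-0.018 -0.014  0.013] turn [0.002 0.001 0.001] rows min 0.1
time: 6.32
ee_pos: [0.4565, 0.1515, 0.0645]
eef_rot: [0.34, 0.904, 0.091, -0.242]
ft_force: [0.2, 0.9, 0.4]
width: 0.045
grip_force: 1.9
```

```bash
python3 -m pendant '[[1,0,0,0,0,0,0],[1,0,0,0,0,0,0]]' 20; python3 to.py -41.1 -30 .4586 .1456 .085;
```

```text
time: 6.58
ee_pos: [0.4565, 0.1515, 0.0644]
eef_rot: [0.34, 0.904, 0.091, -0.242]
ft_force: [-0.8, -0.3, -0.7]
width: 0.0441
grip_force: 19.8
shift [ 0.019 -0.01  -0.052] turn [ 0.001  0.    -0.001] rows min 0.3
```

```bash
python3 -m pendant '[[1,0.03,0,-0.05,0,0,0],[1,0.06,0,-0.1,0,0,0],[1,0.067,0,-0.116,0,0,0],[1,0.067,0,-0.116,0,0,0]]'; python3 - <<'E'
from bench import optics;import cv2,numpy as np
a=optics.camera('scene')['pixels'][200:330,220:400,::-1];cv2.imwrite('pics/s2.png',cv2.resize(a,None,fx=4,fy=4))
E
```

```text
time: 7.08
ee_pos: [0.4568, 0.1517, 0.1052]
eef_rot: [0.34, 0.904, 0.092, -0.241]
ft_force: [-0.1, 0.2, -1.4]
width: 0.044
grip_force: 19.8
```

View pics/s2.png

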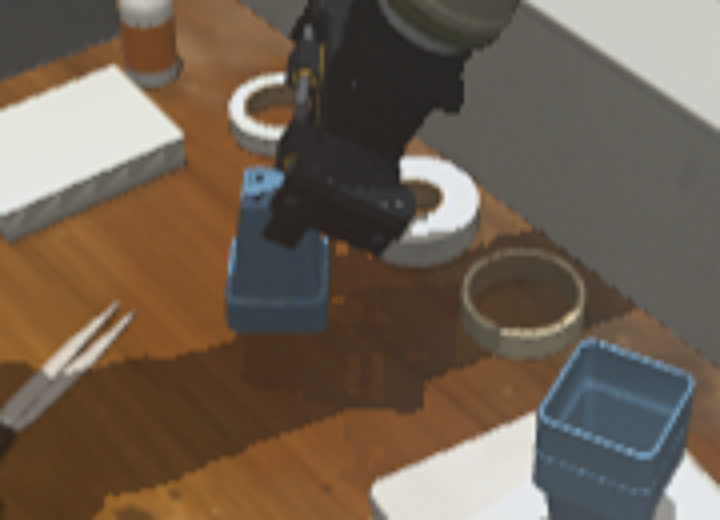

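```bash
python3 to.py -65 -30 .5 .08 .2;python3 to.py -65 20 .5 .08 .2
```

```text
shift [-0.073 -0.08  -0.392] turn [-0.099  0.     0.172] rows min 2.2
shift [-0.085 -0.086 -0.397] turn [-0.017 -0.41   0.204] rows min 5.1
```

```bash
python3 -m pendant '[[1,-0.01,-0.01,-0.1,-0.002,-0.03,0.02],[1,-0.02,-0.02,-0.2,-0.004,-0.08,0.04],[1,-0.04,-0.03,-0.3,-0.006,-0.14,0.07],[1,-0.06,-0.05,-0.397,-0.008,-0.2,0.1],[1,-0.085,-0.07,-0.397,-0.011,-0.26,0.13],[1,-0.085,-0.086,-0.397,-0.014,-0.33,0.165],[1,-0.085,-0.086,-0.397,-0.017,-0.41,0.204],[1,-0.085,-0.086,-0.397,-0.017,-0.41,0.204]]'; python3 to.py -65 68 .5 .08 .13; python3 -c "
from bench import r;print(r.read_state()['joint_positions'].round(2))"
```

```text
time: 8.12
ee_pos: [0.4993, 0.0815, 0.194]
eef_rot: [0.527, 0.832, -0.094, 0.146]
ft_force: [0.5, -0.7, -0.3]
width: 0.0435
grip_force: 19.8
shift [0.055 0.    0.214] turn [ 0.001 -0.4    0.003] rows min 4.5
[-1.36  0.03  0.88  1.9   0.34  1.26 -0.15]
```

```bash
python3 -m pendant '[[1,0,0,0.02,0,-0.06,0],[1,0.01,0,0.05,0,-0.12,0],[1,0.02,0,0.08,0,-0.18,0],[1,0.03,0,0.11,0,-0.24,0],[1,0.04,0,0.15,0,-0.31,0],[1,0.055,0,0.18,0,-0.37,0],[1,0.055,0,0.214,0,-0.4,0.003],[1,0.055,0,0.214,0,-0.4,0.003]]'; python3 to.py -65 68 .5 .08 .04; python3 - <<'E'
from bench import r,optics;import cv2
print(r.read_state()['joint_positions'].round(2))
a=optics.camera('scene')['pixels'][170:330,220:420,::-1];b=optics.camera('top')['pixels'][190:350,200:400,::-1];cv2.imwrite('pics/s3.png',cv2.resize(cv2.hconcat([a,b]),None,fx=2,fy=2,interpolation=cv2.INTER_CUBIC))
E
```

```text
time: 9.12
ee_pos: [0.5031, 0.0716, 0.1281]
eef_rot: [0.447, 0.698, -0.303, 0.471]
ft_force: [0.8, -0.4, -1.0]
width: 0.0441
grip_force: 19.8
shift [0.284 0.003 0.099] turn [-0.003  0.001 -0.   ] rows min 1.4
[-1.52  0.65  0.75  1.99  0.69  1.26 -0.78]
```

View pics/s3.png

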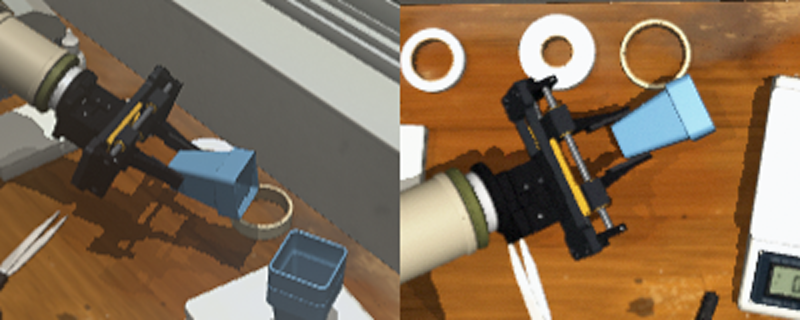

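The pot is firmly held on its axis, mouth near horizontal, but close to the cream roll; I'll lay it 30 mm nearer the robot.

```bash
python3 -m pendant '[[1,0,0.05,0,0,0,0],[1,0.02,0.08,0.02,0,0,0],[1,0.05,0.08,0.04,0,0,0],[1,0.05,0.08,0.04,0,0,0]]' >/dev/null; python3 to.py -65 68 .47 .08 .05;
```

```text
shift [ 0.219 -0.169  0.009] turn [-0.002  0.    -0.002] rows min 1.3
```

```bash
python3 to.py -65 68.5 .47 .08 .04;python3 to.py -65 69 .47 .08 .028
```

```text
shift [ 0.249 -0.169  0.021] turn [-0.002 -0.004 -0.002] rows min 1.5
shift [ 0.286 -0.169  0.036] turn [-0.002 -0.008 -0.002] rows min 1.6
```

```bash
python3 -m pendant '[[1,0,-0.1,0,0,0,0],[1,0.04,-0.169,0.0,0,0,0],[1,0.1,-0.169,0.01,0,0,0],[1,0.17,-0.169,0.015,0,0,0],[1,0.22,-0.169,0.018,0,0,0],[1,0.249,-0.169,0.021,-0.002,-0.004,-0.002],[1,0.249,-0.169,0.021,-0.002,-0.004,-0.002]]' ; python3 to.py -65 69 .47 .08 .028
```

```text
time: 10.6
ee_pos: [0.4725, 0.0766, 0.0388]
eef_rot: [0.444, 0.697, -0.302, 0.475]
ft_force: [-0.2, -0.4, -1.6]
width: 0.0439
grip_force: 19.8
shift [ 0.039 -0.003  0.017] turn [ 0.001 -0.004  0.   ] rows min 0.2
```

```bash
python3 -m pendant '[[1,0.01,0,0.004,0,0,0],[1,0.02,0,0.008,0,-0.002,0],[1,0.03,0,0.012,0,-0.004,0],[1,0.035,0,0.014,0,-0.004,0],[1,0.035,0,0.014,0,-0.004,0]]'; python3 to.py -65 69 .47 .08 .028; python3 - <<'E'
from bench import optics;import cv2
a=optics.camera('scene')['pixels'][190:310,260:420,::-1];cv2.imwrite('pics/s4.png',cv2.resize(a,None,fx=4,fy=4,interpolation=cv2.INTER_CUBIC))
E
```

```text
time: 11.22
ee_pos: [0.4726, 0.0765, 0.0276]
eef_rot: [0.443, 0.695, -0.304, 0.478]
ft_force: [0.1, 0.1, -0.8]
width: 0.044
grip_force: 19.8
shift [ 0.004 -0.003  0.003] turn [ 0.001 -0.    -0.   ] rows min 0.0
```

View pics/s4.png

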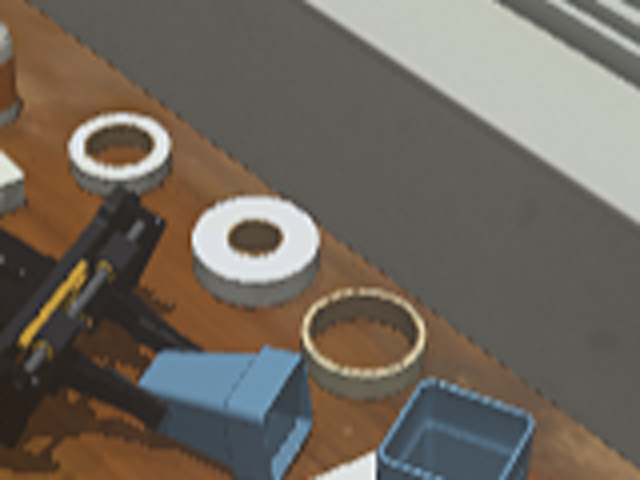

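Pot lies nearly level just above the bench, clear of the roll. Lowering gently until contact.

```bash
for i in 1 2 3; do python3 -m pendant '[[1,0.006,0,0.0025,0,0,0],[1,0.006,0,0.0025,0,0,0]]' | egrep 'ee_pos|ft|width'; done
```

```text
ee_pos: [0.4725, 0.0765, 0.0257]
ft_force: [0.1, -0.3, -0.3]
width: 0.0436
ee_pos: [0.4726, 0.0765, 0.0238]
ft_force: [0.3, -0.7, -1.1]
width: 0.0442
ee_pos: [0.4727, 0.0764, 0.0219]
ft_force: [0.7, -0.6, 0.7]
width: 0.0438
```

```bash
python3 -m pendant '[[1,0.003,0,0.001,0,0,0],[0.2,0.003,0,0.001,0,0,0],[-1,0.003,0,0.001,0,0,0],[-1,0.003,0,0.001,0,0,0],[-1,0.003,0,0.001,0,0,0],[-1,0.003,0,0.001,0,0,0]]'
python3 -m pendant '[[-1,0,0,-0.1,0,0,0],[-1,0,0,-0.25,0,0,0],[-1,-0.05,0,-0.35,0,0,0],[-1,-0.2,0,-0.4,0,0,0],[-1,-0.4,0,-0.45,0,0.06,0],[-1,-0.6,0,-0.45,0,0.12,0],[-1,-0.7,0,-0.4,0,0.18,0],[-1,-0.7,0,-0.4,0,0.2,0]]'
python3 - <<'E'
from bench import r,optics;import cv2
print(r.read_state()['joint_positions'].round(2))
a=optics.camera('scene')['pixels'][190:310,260:420,::-1];b=optics.camera('top')['pixels'][220:340,240:400,::-1];cv2.imwrite('pics/s5.png',cv2.resize(cv2.hconcat([a,b]),None,fx=2.5,fy=2.5,interpolation=cv2.INTER_CUBIC))
E
```

```text
time: 12.78
ee_pos: [0.4726, 0.0765, 0.0208]
eef_rot: [0.443, 0.695, -0.303, 0.478]
ft_force: [0.2, -0.1, -1.0]
width: 0.0757
grip_force: 0.0
time: 13.78
ee_pos: [0.4585, 0.1066, 0.2622]
eef_rot: [0.5, 0.779, -0.201, 0.319]
ft_force: [-0.4, 0.8, -1.0]
width: 0.087
grip_force: 0.0
[-1.64  0.05  0.81  1.92  0.67  1.55 -0.54]
```

View pics/s5.png

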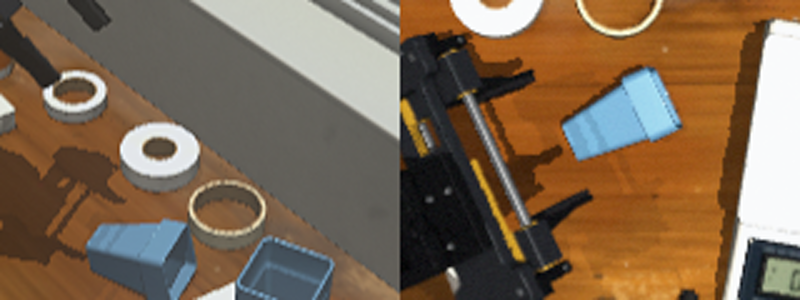

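```bash
cat >> h.py <<'E'
def lying(p): # x,y of collar-centre axis point (s=86mm), yaw deg of mouth, z offset
    a=np.radians(10.62); m=R.from_euler('z',p[2],degrees=True)*R.from_euler('y',90-10.62,degrees=True)
    o=np.array([p[0],p[1],.033*np.cos(a)+.014*np.sin(a)+p[3]])-m.apply([0,0,.086])
    return pot(o,m)
def upright(p): return pot(p[:3],R.from_euler('z',p[3],degrees=True))
E
python3 - <<'E'
from h import *
from bench import optics
cs=[optics.camera(n) for n in("scene","top")]
ms=[blue(cs[0],(285,265,343,315)),blue(cs[1],(300,240,362,290))]; print([m.sum() for m in ms])
print(fit(cs,ms,lying,[.49,.03,-65,0],[.01,.01,6,.004]))
for i in(0,1): print(fit(cs[i:i+1],ms[i:i+1],lambda p:lying([*p,0]),[.49,.03,-65],[.01,.01,6]))
E
```

```text
[np.uint64(1023), np.uint64(973)]
(array([ 4.92897263e-01,  2.95561787e-02, -6.49869355e+01,  6.48583398e-04]), np.float64(0.2180628100197387))
(array([ 4.92416400e-01,  3.09666736e-02, -6.67348858e+01]), np.float64(0.146389816360601))
(array([ 4.92448010e-01,  2.97476748e-02, -6.48408620e+01]), np.float64(0.06590567738059472))
```

```bash
python3 to.py -65 -9.4 .4926 .0297 .15
```

```text
shift [ 0.065 -0.004  0.475] turn [0.    0.453 0.001] rows min 5.1
```

```bash
python3 -m pendant '[[-1,0,0,0.05,0,0.07,0],[-1,0,0,0.1,0,0.14,0],[-1,0,0,0.17,0,0.22,0],[-1,0.02,0,0.25,0,0.3,0],[-1,0.04,0,0.35,0,0.38,0],[-1,0.065,-0.004,0.475,0,0.453,0],[-1,0.065,-0.004,0.475,0,0.453,0],[-1,0.065,-0.004,0.475,0,0.453,0]]';python3 to.py -65 -9.4 .4926 .0297 .035
```

```text
time: 14.98
ee_pos: [0.4917, 0.0272, 0.1424]
eef_rot: [0.537, 0.839, 0.041, -0.07]
ft_force: [-0.2, -0.7, -0.6]
width: 0.0872
grip_force: 0.0
shift [-0.051  0.008  0.371] turn [-0.003  0.001 -0.002] rows min 1.8
```

```bash
python3 -m pendant '[[-1,-0.017,0.004,0.12,0,0,0],[-1,-0.034,0.008,0.24,0,0,0],[-1,-0.045,0.008,0.33,0,0,0],[-1,-0.051,0.008,0.371,0,0,0],[-1,-0.051,0.008,0.371,0,0,0]]';python3 to.py -65 -9.4 .4926 .0297 .035
python3 -m pendant '[[1,0,0,0,0,0,0],[1,0,0,0,0,0,0],[1,0,0,0,0,0,0],[1,0,0,0,0,0,0],[1,0,0,0,0,0,0]]' 25
```

```text
time: 15.6
ee_pos: [0.4931, 0.0349, 0.0326]
eef_rot: [0.534, 0.841, 0.043, -0.069]
ft_force: [-0.9, -0.5, 1.3]
width: 0.0871
grip_force: 0.0
shift [-0.014 -0.009  0.006] turn [-0.001 -0.     0.001] rows min 0.1
time: 16.23
ee_pos: [0.494, 0.0342, 0.0334]
eef_rot: [0.535, 0.841, 0.045, -0.069]
ft_force: [0.1, 0.3, 4.9]
width: 0.0656
grip_force: 25.0
```

```bash
python3 -m pendant '[[1,0,0,-0.1,0,0,0],[1,0,0,-0.2,0,0,0],[1,0,0,-0.35,0,-0.03,0],[1,0,0,-0.45,0,-0.07,0],[1,0,0,-0.5,0,-0.12,0],[1,0,0,-0.55,0,-0.18,0],[1,0,0,-0.55,0,-0.24,0],[1,0,0,-0.55,0,-0.24,0]]'; python3 to.py -65 70 .48 .05 .15
```

```text
time: 17.23
ee_pos: [0.5041, 0.013, 0.1952]
eef_rot: [0.526, 0.834, -0.089, 0.142]
ft_force: [0.0, -0.2, -1.6]
width: 0.066
grip_force: 25.0
shift [ 0.175 -0.02   0.104] turn [ 0.003 -0.422  0.003] rows min 4.7
```

```bash
python3 -m pendant '[[1,0.01,0,0.0,0,-0.06,0],[1,0.02,0,0.0,0,-0.12,0],[1,0.05,0,0.02,0,-0.18,0],[1,0.08,0,0.04,0,-0.24,0],[1,0.11,-0.01,0.06,0,-0.3,0],[1,0.14,-0.02,0.08,0,-0.36,0],[1,0.175,-0.02,0.104,0.003,-0.422,0.003],[1,0.175,-0.02,0.104,0.003,-0.422,0.003]]'; python3 to.py -65 70 .48 .05 .088;python3 - <<'E'
from bench import r,optics;import cv2
print(r.read_state()['joint_positions'].round(2))
a=optics.camera('scene')['pixels'][170:320,240:420,::-1];b=optics.camera('top')['pixels'][200:350,250:430,::-1];cv2.imwrite('pics/s6.png',cv2.resize(cv2.hconcat([a,b]),None,fx=2.2,fy=2.2,interpolation=cv2.INTER_CUBIC))
E
```

```text
time: 18.23
ee_pos: [0.4827, 0.042, 0.148]
eef_rot: [0.44, 0.688, -0.313, 0.484]
ft_force: [-0.2, 0.4, -0.3]
width: 0.0655
grip_force: 25.0
shift [0.198 0.004 0.057] turn [-0.004  0.003  0.001] rows min 1.0
[-1.63  0.64  0.86  2.08  0.69  1.25 -0.77]
```

View pics/s6.png

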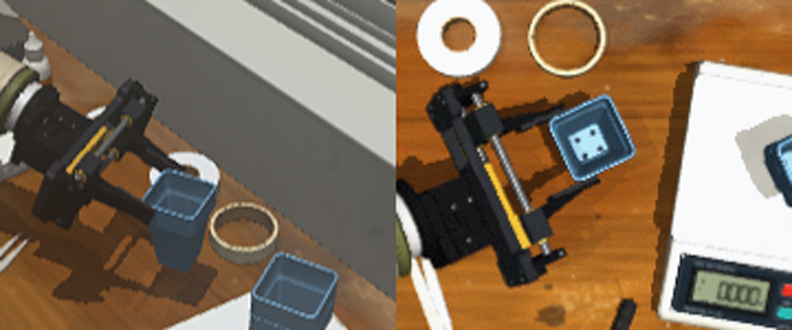

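The pot is now mouth-up, upright in the grip. Lowering to stand it on the bench.

```bash
python3 -m pendant '[[1,0.05,0,0.015,0,0,0],[1,0.1,0,0.03,0,0,0],[1,0.15,0,0.045,0,0.002,0],[1,0.18,0,0.051,0,0.003,0],[1,0.18,0,0.051,0,0.003,0],[1,0.18,0,0.051,0,0.003,0]]' | egrep 'ee|ft'; for i in 1 2 3 4; do python3 -m pendant '[[1,0.006,0,0.0025,0,0,0],[1,0.006,0,0.0025,0,0,0]]' | egrep 'ee_pos|ft'; done; python3 to.py -65 70 .48 .05 .088
```

```text
ee_pos: [0.4815, 0.0463, 0.0932]
eef_rot: [0.444, 0.69, -0.308, 0.481]
ft_force: [0.2, 0.2, -0.6]
ee_pos: [0.4814, 0.0464, 0.0911]
ft_force: [-0.2, -0.3, -0.6]
ee_pos: [0.4814, 0.0462, 0.089]
ft_force: [0.5, 0.1, -0.0]
ee_pos: [0.4814, 0.0461, 0.087]
ft_force: [0.7, 0.3, -1.0]
ee_pos: [0.4815, 0.0461, 0.0851]
ft_force: [-0.1, -0.1, -0.3]
shift [-0.004  0.001  0.   ] turn [-0.003 -0.003 -0.002] rows min 0.1
```

```bash
for i in 1 2 3 4; do python3 -m pendant '[[1,0.004,0,0.0015,0,0,0],[1,0.004,0,0.0015,0,0,0]]' | egrep 'ee_pos|ft'; done
```

```text
ee_pos: [0.4815, 0.046, 0.0843]
ft_force: [-2.3, 2.5, 4.3]
ee_pos: [0.4816, 0.0458, 0.0843]
ft_force: [-6.1, 4.2, 15.3]
ee_pos: [0.4815, 0.0454, 0.084]
ft_force: [-10.0, 7.7, 23.8]
ee_pos: [0.4815, 0.045, 0.0835]
ft_force: [-11.7, 7.9, 29.9]
```

```bash
python3 -m pendant '[[1,-0.012,0,-0.0045,0,0,0],[1,-0.012,0,-0.0045,0,0,0]]' | egrep 'ee_pos|ft'; python3 -m pendant '[[0.4,0,0,0,0,0,0],[-0.3,0,0,0,0,0,0],[-1,0,0,0,0,0,0],[-1,0,0,0,0,0,0],[-1,0,0,0,0,0,0],[-1,0,0,0,0,0,0]]'
python3 -m pendant '[[-1,0,0,-0.12,0,0,0],[-1,0,0,-0.25,0,0,0],[-1,0,0,-0.35,0,0,0],[-1,-0.2,0,-0.4,0,0.05,0],[-1,-0.4,0,-0.4,0,0.12,0],[-1,-0.6,0,-0.4,0,0.2,0],[-1,-0.6,0,-0.4,0,0.25,0],[-1,-0.6,0,-0.4,0,0.25,0]]'
python3 - <<'E'
from bench import r,optics;import cv2
from h import *
print(r.read_state()['joint_positions'].round(2))
cs=[optics.camera(n) for n in("scene","top")]
cv2.imwrite('pics/s7.png',cv2.resize(cv2.hconcat([cs[0]["pixels"][170:340,250:430,::-1],cs[1]["pixels"][200:370,270:450,::-1]]),None,fx=2.2,fy=2.2,interpolation=cv2.INTER_CUBIC))
E
```

```text
ee_pos: [0.4816, 0.0463, 0.0838]
ft_force: [-1.4, 0.2, 2.6]
time: 22.08
ee_pos: [0.4815, 0.046, 0.0839]
eef_rot: [0.444, 0.69, -0.308, 0.481]
ft_force: [-0.4, -1.0, -0.3]
width: 0.0859
grip_force: 0.0
time: 23.08
ee_pos: [0.4623, 0.0886, 0.296]
eef_rot: [0.513, 0.791, -0.179, 0.281]
ft_force: [-0.2, 0.9, -0.5]
width: 0.0868
grip_force: 0.0
[-1.78 -0.09  0.96  1.87  0.7   1.62 -0.48]
```

View pics/s7.png

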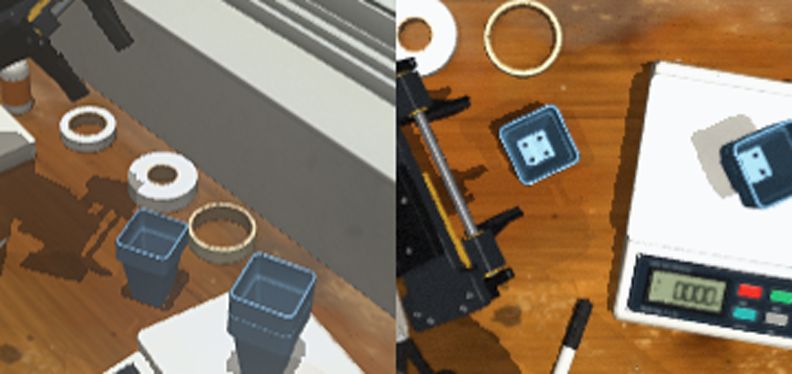

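The third pot stands mouth-up on the bench, (545,145) in the right pane. Now measuring it and the stack more precisely.

```bash
sed -i 's/np.maximum(8,.22\*p\[:,:,2\])/np.maximum(4,.13*p[:,:,2])/' h.py; python3 - <<'E'
from h import *
from bench import optics
cs=[optics.camera(n) for n in("scene","top")]
mc=[blue(cs[0],(295,255,345,315)),blue(cs[1],(310,240,362,290))]
ms=[blue(cs[0],(345,275,405,355)),blue(cs[1],(410,245,470,300))]
print([m.sum() for m in mc+ms])
for i in (0,1):
  print("c",fit(cs[i:i+1],mc[i:i+1],lambda p:upright([p[0],p[1],0,p[2]]),[.48,.048,25],[.01,.01,6]))
  print("s",fit(cs[i:i+1],ms[i:i+1],lambda p:stack([p[0],p[1],.082,p[2]]),[.454,-.165,23],[.01,.01,6]))
print("c",fit(cs,mc,upright,[.48,.048,0,25],[.01,.01,.005,6]))
print("s",fit(cs,ms,stack,[.454,-.165,.082,23],[.01,.01,.005,6]))
E
```

```text
[np.uint64(983), np.uint64(858), np.uint64(1675), np.uint64(1291)]
c (array([ 0.48187446,  0.04879895, 32.01615262]), np.float64(0.08704548111773647))
s (array([ 0.45417838, -0.16285311, 27.68254098]), np.float64(0.06803195757596903))
c (array([ 0.48014616,  0.04630839, 24.17398167]), np.float64(0.04988488104374522))
s (array([ 0.45376332, -0.16532613, 22.35189108]), np.float64(0.06592709984152134))
c (array([4.80011742e-01, 4.64269825e-02, 1.53864839e-03, 2.58020392e+01]), np.float64(0.16348231331753305))
s (array([ 0.4533647 , -0.16440072,  0.08318921, 24.7891989 ]), np.float64(0.15290409403141136))
```

```bash
python3 to.py -65 0 .479 -.219 .33; python3 - <<'E'
from track import *
from bench import r
q=r.read_state()['joint_positions']; seq=[]
for nm,h,t,x,y,z in [("s",-65,0,.479,-.219,.33),("c",-65,0,.505,-.008,.22),("cg",-65,0,.48,.047,.09),("up",-65,0,.48,.047,.35),("s",-67.3,0,.453,-.165,.35),("d",-67.3,0,.453,-.165,.23)]:
    T=tool(h,t); seq.append((nm,G([x,y,z],T),T))
track(q,seq)
E
```

```text
shift [-0.811 -0.375  0.54 ] turn [-0.001  0.332 -0.003] rows min 5.0
s [-1.37 -0.48  1.32  1.59  0.47  1.65  0.41] m0.02 err0.023 [ 0.47 -0.21  0.69]
c [-1.69 -0.48  1.32  1.84  0.48  1.43 -0.02] m0.02 err0.031 [ 0.49 -0.01  0.59]
cg [-1.71 -0.48  1.32  2.12  0.55  1.12 -0.2 ] m0.02 err0.104 [0.43 0.04 0.47]
up [-1.71 -0.42  1.17  1.62  0.39  1.68 -0.09] m0.08 err0.000 [0.48 0.05 0.71]
s [-1.31 -0.48  1.16  1.62  0.44  1.71  0.27] m0.02 err0.000 [ 0.45 -0.16  0.71]
d [-1.31 -0.48  1.27  1.84  0.46  1.46  0.27] m0.02 err0.000 [ 0.45 -0.16  0.59]
```

```bash
python3 -m pendant '[[-1,-0.05,-0.04,0.05,0,0.05,0],[-1,-0.15,-0.1,0.1,0,0.1,0],[-1,-0.28,-0.16,0.18,0,0.16,0],[-1,-0.42,-0.22,0.26,0,0.22,0],[-1,-0.55,-0.28,0.36,0,0.28,0],[-1,-0.68,-0.33,0.45,0,0.332,0],[-1,-0.811,-0.375,0.54,0,0.332,0],[-1,-0.811,-0.375,0.54,0,0.332,0]]'
cat > wfit.py <<'E'
import sys
from h import *
from bench import r,optics
k=sys.argv[1]; s=r.read_state(); print(s['joint_positions'].round(3)); c=optics.camera('wrist')
mod,p0=((lambda p:stack([p[0],p[1],.082,p[2]]),[.4536,-.1645,23]) if k=='s' else (lambda p:upright([p[0],p[1],0,p[2]]),[.481,.0475,25]))
q=np.vstack([proj(c,P) for P in mod(p0)]); b=np.r_[np.floor(q.min(0))-12,np.ceil(q.max(0))+12].astype(int); b=np.clip(b,0,[640,480,640,480]); print("box",b)
m=blue(c,b); print(m.sum())
rim=lambda p:[mod(p)[-1][4:]]
cv2.imwrite(f'pics/wf_{k}.png',c['pixels'][:,:,::-1])
x,e=fit([c],[m],mod,p0,[.006,.006,5]); print("fit",x,e)
E
python3 wfit.py s; python3 to.py -65 0 .479 -.219 .33
```

```text
time: 24.28
ee_pos: [0.4759, -0.2181, 0.3268]
eef_rot: [0.54, 0.841, 0.0, 0.003]
ft_force: [0.4, 1.0, -0.0]
width: 0.0869
grip_force: 0.0
[-1.401 -0.496  1.338  1.572  0.487  1.675  0.393]
box [269 111 374 217]
5967
fit [ 0.45352121 -0.16386099 22.55380787] 0.038445268119737364
shift [-0.011  0.008  0.003] turn [ 0.001  0.001 -0.003] rows min 0.1
```

```bash
cat > dls.py <<'E'
from plan import *
def jac(q):
    p,T,_=fk(q,v,True); J=np.zeros((6,7)); Tt=R.identity(); pp=np.zeros(3); V=np.asarray(v).reshape(4,3)
    for i in range(7):
        if i in(1,3,5): pp=pp+Tt.apply(V[i//2])
        a=Tt.apply([0,0,1.] if ax[i]=='z' else [0,1.,0])*sg[i]
        J[:3,i]=np.cross(a,p-pp); J[3:,i]=a
        Tt=Tt*R.from_euler(ax[i],sg[i]*q[i]+(np.pi/2 if i==6 else 0))
    return J,p,T
def go(q,p,T,step=.03,rs=.1):
    for _ in range(60):
        J,a,S=jac(q); e=np.r_[p-a,(T*S.inv()).as_rotvec()]; n=max(np.linalg.norm(e[:3])/step,np.linalg.norm(e[3:])/rs,1)
        if np.linalg.norm(e)<1e-3: break
        d=J.T@np.linalg.solve(J@J.T+1e-5*np.eye(6),e/n)
        q=np.clip(q+d,LO+.005,HI-.005)
    return q,np.linalg.norm(e)
E
cat > un.py <<'E'
from dls import *
from bench import r
q=r.read_state()['joint_positions']; g=np.random.default_rng(1); best=[]
goal=(np.array([.479,-.19,.32]),tool(-65,0))
import time; t0=time.time()
while time.time()-t0<150:
    qq=q; path=[]; ok=True
    for k in range(g.integers(1,4)):
        az=np.radians(g.uniform(-25,30)); rr=g.uniform(.42,.62); h=g.uniform(-110,60); t=g.uniform(-35,45); z=g.uniform(.3,.42)
        w=(rr*np.cos(az),rr*np.sin(az),z,h,t); qq,e=go(qq,np.array(w[:3]),tool(h,t)); path.append(np.round(w,2))
        if e>.01 or fk(qq,v,True)[2][3][0]>.68: ok=False;break
    if not ok: continue
    qq,e=go(qq,*goal)
    if e<.01: best.append((-np.min(np.minimum(qq-LO,HI-qq)[[1,2,3,5,6]]),qq,path))
best.sort(key=lambda b:b[0]); print(len(best))
for b in best[:6]: print(-b[0],b[1].round(2),b[2])
E
python3 un.py
```

```text
491
0.5279941645287041 [-0.4   0.03  0.72  1.59 -0.02  1.53  0.75] [array([  0.49,   0.03,   0.42, -16.48,   9.44]), array([6.000e-01, 3.000e-02, 4.000e-01, 5.161e+01, 3.365e+01]), array([ 0.47,  0.15,  0.35, 18.96, 31.7 ])]
0.5278323417920181 [-0.49  0.03  0.81  1.59 -0.02  1.53  0.76] [array([ 0.45, -0.06,  0.34, 36.28, 17.56])]
0.5276339186537125 [-0.39  0.03  0.71  1.59 -0.02  1.53  0.75] [array([  0.43,   0.13,   0.4 , -67.63,  -2.18]), array([ 0.56, -0.1 ,  0.31, 19.89, 25.96]), array([ 4.800e-01,  2.000e-02,  3.700e-01, -6.368e+01,  3.002e+01])]
0.5276255475804834 [-0.42  0.03  0.73  1.59 -0.02  1.53  0.75] [array([  0.5 ,  -0.18,   0.36, -38.79,  30.87]), array([  0.55,  -0.09,   0.4 , -45.06,  -0.99]), array([ 0.52, -0.05,  0.38, 27.49, 31.14])]
0.5276245769738497 [-0.38  0.03  0.69  1.59 -0.02  1.53  0.75] [array([5.300e-01, 2.000e-02, 3.100e-01, 4.279e+01, 3.751e+01]), array([0.46, 0.21, 0.38, 7.65, 0.64])]
0.5275444723697675 [-0.49  0.03  0.81  1.59 -0.02  1.53  0.76] [array([ 5.500e-01,  1.000e-02,  4.100e-01, -5.440e+00,  3.005e+01]), array([ 0.56, -0.07,  0.4 , 37.03, 32.47]), array([ 5.800e-01,  4.000e-02,  3.700e-01, -6.984e+01,  6.050e+00])]
```

```bash
python3 - <<'E'
from dls import *
from bench import r
q0=r.read_state()['joint_positions']
for head,wp in ((25,[(.46,-.05,.34,25,15)]),(25,[]),(-65,[(.45,-.06,.34,36,18)])):
    q=q0; print("head",head)
    for x,y,z,h,t in wp+[(.48-.06,.047,.22,head,0),(.48,.047,.09,head,0),(.48,.047,.35,head,0),(.453,-.165,.35,head-2.3,0),(.453,-.165,.23,head-2.3,0)]:
        q,e=go(q,np.array([x,y,z]),tool(h,t)); print(q.round(2),round(e,4),"m%.2f"%np.min(np.minimum(q-LO,HI-q)))
E
python3 to.py 36 18 .45 -.06 .34
```

```text
head 25
[-0.96 -0.5   0.74  1.84  0.28  1.42  1.76] 0.0011 m0.01
[-1.06 -0.24  0.73  1.97  0.17  1.36  1.63] 0.0003 m0.26
[-1.03  0.15  0.92  2.01 -0.14  1.04  1.95] 0.0 m0.41
[-1.12 -0.11  0.87  1.61  0.08  1.6   1.76] 0.0005 m0.39
[-1.01 -0.21  1.11  1.61  0.19  1.62  2.07] 0.0001 m0.23
[-1.04 -0.16  1.22  1.83  0.16  1.37  2.11] 0.0001 m0.12
head 25
[-1.51 -0.5   1.01  1.97  0.42  1.46  1.4 ] 0.0009 m0.01
[-1.92 -0.5   1.34  2.03  0.57  1.2   1.37] 0.2017 m0.00
[-1.75 -0.47  1.16  1.61  0.43  1.71  1.44] 0.0006 m0.03
[-1.32 -0.5   1.16  1.61  0.46  1.73  1.83] 0.0008 m0.01
[-1.32 -0.5   1.26  1.83  0.47  1.48  1.83] 0.0007 m0.01
head -65
[-0.83 -0.5   0.72  1.86  0.17  1.39  2.07] 0.0035 m0.01
[-0.54 -0.15  0.29  1.95  0.04  1.34  0.17] 0.0006 m0.35
[-0.51  0.12  0.34  1.99 -0.05  1.04  0.29] 0.0 m0.43
[-0.54 -0.04  0.33  1.59  0.01  1.6   0.23] 0.0004 m0.46
[-0.34 -0.06  0.57  1.6   0.03  1.6   0.63] 0.0 m0.44
[-0.33 -0.03  0.59  1.82  0.02  1.35  0.64] 0.0 m0.47
shift [ 0.512  0.146 -0.032] turn [-0.133 -0.107 -0.837] rows min 9.6
```

```bash
python3 -m pendant '[[-1,0.05,0.02,-0.02,-0.012,-0.01,-0.075],[-1,0.1,0.04,-0.02,-0.024,-0.02,-0.15],[-1,0.17,0.06,-0.02,-0.036,-0.03,-0.225],[-1,0.25,0.08,-0.03,-0.048,-0.04,-0.3],[-1,0.33,0.1,-0.03,-0.06,-0.048,-0.375],[-1,0.42,0.12,-0.032,-0.072,-0.057,-0.45],[-1,0.512,0.146,-0.032,-0.084,-0.067,-0.525],[-1,0.512,0.146,-0.032,-0.095,-0.076,-0.6]]'; python3 to.py 36 18 .45 -.06 .34;python3 -c "
from bench import r;print(r.read_state()['joint_positions'].round(2))"
```

```text
time: 25.32
ee_pos: [0.4502, -0.0565, 0.3326]
eef_rot: [-0.065, 0.991, 0.037, 0.112]
ft_force: [0.0, -0.8, -0.4]
width: 0.0872
grip_force: 0.0
shift [-0.004 -0.008 -0.009] turn [-0.036 -0.033 -0.233] rows min 2.7
[-0.93 -0.49  0.72  1.86  0.28  1.43  1.46]
```

```bash
python3 -m pendant '[[-1,0,0,0,-0.012,-0.011,-0.08],[-1,0,0,0,-0.024,-0.022,-0.16],[-1,0,0,0,-0.036,-0.033,-0.233],[-1,0,0,0,-0.036,-0.033,-0.233]]'|head -1; python3 to.py -65 0 .505 -.008 .22;python3 -c "
from bench import r;print(r.read_state()['joint_positions'].round(2))"
```

```text
time: 25.82
shift [-0.113  0.035  0.451] turn [0.132 0.109 0.828] rows min 9.5
[-0.81 -0.49  0.71  1.88  0.16  1.37  2.07]
```

```bash
python3 -m pendant '[[-1,-0.01,0,0.04,0.012,0.01,0.075],[-1,-0.02,0.01,0.09,0.024,0.02,0.15],[-1,-0.04,0.01,0.15,0.036,0.03,0.225],[-1,-0.06,0.02,0.21,0.048,0.04,0.3],[-1,-0.08,0.02,0.27,0.06,0.05,0.375],[-1,-0.1,0.03,0.33,0.072,0.06,0.45],[-1,-0.113,0.035,0.39,0.084,0.07,0.525],[-1,-0.113,0.035,0.451,0.095,0.08,0.6]]'|head -3; python3 to.py -65 0 .505 -.008 .22
```

```text
time: 26.82
ee_pos: [0.5054, -0.0065, 0.2151]
eef_rot: [0.324, 0.945, 0.016, 0.045]
shift [-0.002 -0.005  0.   ] turn [0.036 0.029 0.226] rows min 2.6
```

```bash
python3 -m pendant '[[-1,-0.002,-0.005,0,0.012,0.01,0.075],[-1,-0.002,-0.005,0,0.024,0.02,0.15],[-1,-0.002,-0.005,0,0.036,0.029,0.226],[-1,-0.002,-0.005,0,0.036,0.029,0.226],[-1,-0.002,-0.005,0,0.036,0.029,0.226]]'|head -3; python3 wfit.py c; python3 to.py -65 0 .48 .047 .15
```

```text
time: 27.45
ee_pos: [0.5051, -0.0093, 0.2165]
eef_rot: [0.533, 0.846, 0.001, 0.001]
[-0.616  0.043  0.566  1.786 -0.025  1.315  0.402]
box [269 107 374 213]
6061
fit [ 0.47954689  0.0475869  24.37357059] 0.03191085727978915
shift [0.206 0.004 0.239] turn [0.002 0.    0.004] rows min 1.5
```

```bash
python3 -m pendant '[[-1,0.1,0.002,0.03,0,0,0],[-1,0.206,0.004,0.1,0.002,0,0.004],[-1,0.206,0.004,0.239,0.002,0,0.004],[-1,0.206,0.004,0.239,0.002,0,0.004],[-1,0.206,0.004,0.239,0.002,0,0.004]]'|head -3; python3 to.py -65 0 .48 .0476 .093
```

```text
time: 28.12
ee_pos: [0.481, 0.0466, 0.1471]
eef_rot: [0.538, 0.843, 0.001, 0.001]
shift [ 0.005 -0.002  0.197] turn [ 0.001  0.    -0.001] rows min 0.9
```

```bash
python3 -m pendant '[[-1,0.005,-0.002,0.06,0,0,0],[-1,0.005,-0.002,0.13,0,0,0],[-1,0.005,-0.002,0.197,0,0,0],[-1,0.005,-0.002,0.197,0,0,0]]'|egrep 'ee|ft'; python3 -m pendant '[[1,0,0,0,0,0,0],[1,0,0,0,0,0,0],[1,0,0,0,0,0,0],[1,0,0,0,0,0,0],[1,0,0,0,0,0,0]]' 20; python3 to.py -65 0 .4538 -.1639 .34
```

```text
ee_pos: [0.4795, 0.0477, 0.0872]
eef_rot: [0.538, 0.843, 0.0, 0.0]
ft_force: [-0.5, -0.5, 1.5]
time: 29.25
ee_pos: [0.4793, 0.048, 0.0867]
eef_rot: [0.538, 0.843, 0.001, 0.0]
ft_force: [-0.2, -0.3, 0.2]
width: 0.045
grip_force: 0.0
shift [-0.605 -0.374 -0.828] turn [ 0.001 -0.    -0.001] rows min 5.2
```

```bash
python3 - <<'E'
from h import *
from bench import r,optics
s=r.read_state(); print(s['width'],s['grip_force'],s['ee_pos'],s['ft_force'])
cs=[optics.camera(n) for n in("scene","top","wrist")]
m=[blue(cs[0],(285,245,345,315)),blue(cs[1],(300,230,372,295)),blue(cs[2],(150,100,500,420))]
for c,k in zip(cs,m):
    ys,xs=np.nonzero(k); pr=np.vstack([proj(c,P) for P in upright([.4795,.0476,0,24.5])])
    print(k.sum(),xs.min(),xs.max(),ys.min(),ys.max(),"pred",pr.min(0).round(),pr.max(0).round())
P=s['ee_pos']
T=R.from_quat(s['eef_rot'])
for w in (.0225,.033): 
  for sg in(1,-1): print([proj(c,[P+T.apply([0,sg*w,z]) for z in(.014,-.005)]).round().tolist() for c in cs])
def asc(c,u,w_,y,h):
    a=cv2.cvtColor(c["pixels"],cv2.COLOR_RGB2GRAY)[y:y+h,u:u+w_]; b=m_[y:y+h,u:u+w_]
    for rg,rb in zip(a[::2],b[::2]): print(''.join('#' if bb else " .:-=+*"[min(6,int(g)//37)] for g,bb in zip(rg,rb)))
m_=m[0]; asc(cs[0],275,90,225,95)
E
```

```text
0.045029457859242304 0.0 [0.47932136 0.04798438 0.08672591] [-0.19756807 -0.33180555  0.22773796]
747 303 334 269 308 pred [301. 263.] [336. 310.]
4 302 305 230 232 pred [314. 246.] [354. 285.]
10307 255 383 219 320 pred [253. 218.] [385. 348.]
[[[323.0, 277.0], [323.0, 272.0]], [[329.0, 257.0], [329.0, 257.0]], [[356.0, 274.0], [360.0, 287.0]]]
[[[315.0, 289.0], [315.0, 283.0]], [[338.0, 275.0], [338.0, 275.0]], [[281.0, 274.0], [278.0, 287.0]]]
[[[324.0, 275.0], [324.0, 269.0]], [[327.0, 253.0], [327.0, 252.0]], [[373.0, 274.0], [378.0, 287.0]]]
[[[313.0, 291.0], [313.0, 286.0]], [[340.0, 279.0], [340.0, 279.0]], [[264.0, 274.0], [259.0, 287.0]]]
::=***-...:::..::.::::.  .... ....   ......:::..... ......................::::::::::::::::
::+***-...:.:::::::::....................... .............................::::::::::::::::
::-+**+=::::::::::::................. .. .................................::::::::::::::::
::::=****++==---=+++. ................. ................................ :::::::::::::::::
::::::-=++**********-..  ............. ................................. ::::::
[... 3224 characters left out ...]
...........############......::::::::::::::::-=+****::----:::::
...........................................######......::::::::::::-++*********:.::.::---=
......................................................::::::::--++*************.::::::::::
.....................................................:::::-++*****************+.::::::::::
.................................................:.::-+++*********************+:::::::::::
................................................:-++**************************=.::::::::::
..........................:::...............:=++******************************-.::::::::::
.........................::::::::::....:-++***********************************::::::::::::
```

```bash
python3 - <<'E'
from h import *
from bench import r,optics
s=r.read_state(); print(s['width'],s['grip_force'])
c=optics.camera('wrist'); p=c["pixels"].astype(int); 
for y in range(200,400,4):
    l=''
    for x in range(200,440,2):
        R_,G_,B=p[y,x]; l+= '#' if B-R_>max(4,.13*B) else ('K' if max(R_,G_,B)<45 else ('o' if R_-B>25 else '.'))
    print(y,l)
E
```

```text
0.033081949116335135 0.0
200 oooooooooooooooooooooooooooooooooooooooooooooooooooooooooooooooooooooooooooooooooooooooooooooooooooooooooooooooooooooooo
204 oooooooooooooooooooooooooooooooooooooooooooooooooooooooooooooooooooooooooooooooooooooooooooooooooooooooooooooooooooooooo
208 oooooooooooooooooooooooooooooooooooooooooooooooooooooooooooooooooooooooooooooooooooooooooooooooooooooooooooooooooooooooo
212 oooooooooooooooooooooooooooooooooooooooooooooooooooooooooooooooooooooooooooooooooooooooooooooooooooooooooooooooooooooooo
216 oooooooooooooooooooooooooooooooooooooooooooooooooooooooooooooooooooooooooooooooooooooooooooooooooooooooooooooooooooooooo
220 oooooooooooooooooooooooooooooooooooooooooooooooo.#####################.ooooooooooooooooooooooooooooooooooooooooooooooooo
224 oooooooooooooooooooooooooooooooooo.#################################################.ooooooooooooooooooooooooooooooooooo
228 ooooooooooooooooooooooooooooooooo######################################################ooooooooooooooooooooooooooooooooo
232 ooooooooooooooooooooooooooooooo.#######################################
[... 4474 characters left out ...]
ooooooooooooooooooooooooooooooooooooooooooKKKKKKKKKKKKooooooooooooooooooooo
380 KKKKKKKKKKKKKKKKKKKKKKKKKKKKKKKK.........KKKKooooooooooooooooooooooooooooooooooooooooooKKKKKKKKKKKKooooooooooooooooooooo
384 oooooooooooooooooooooooooooooooooooooooooooooooooooooooooooooooooooooooooooooooooooooooooooooooooooooooooooooooooooooooo
388 oooooooooooooooooooooooooooooooooooooooooooooooooooooooooooooooooooooooooooooooooooooooooooooooooooooooooooooooooooooooo
392 oooooooooooooooooooooooooooooooooooooooooooooooooooooooooooooooooooooooooooooooooooooooooooooooooooooooooooooooooooooooo
396 KKKKKKKKKKKKKoooooooooooooooooooooooooooooooooooooooooooooooooooooooooooooooooooooooooooooooooooooooooooooKKKKKKKKKKKKKK
```

The fingers closed above the rim: fingertips are really ~35 mm farther back than stated (consistent with the 44 mm body-grip width). I'll rise a bit, open, and go lower.

```bash
python3 -m pendant '[[1,0,0,-0.08,0,0,0],[0,0,0,-0.1,0,0,0],[-1,0,0,-0.1,0,0,0],[-1,0,0,-0.1,0,0,0],[-1,0,0,-0.1,0,0,0],[-1,0,0,-0.1,0,0,0],[-1,0,0,-0.1,0,0,0]]'; python3 to.py -65 0 .48 .0476 .075;  python3 - <<'E'
from h import *
from bench import r,optics
s=r.read_state(); T=R.from_quat(s['eef_rot']); c=optics.camera('wrist'); p=c["pixels"].astype(int)
for zz in (.014,-.005,-.025,-.045): print(zz,proj(c,[s['ee_pos']+T.apply([0,sg*s['width']/2,zz]) for sg in(1,-1)]).round().tolist())
for y in range(230,336,6):
    print(y,''.join('#' if p[y,x,2]-p[y,x,0]>max(4,.13*p[y,x,2]) else ('K' if p[y,x].max()<45 else ('o' if p[y,x,0]-p[y,x,2]>25 else '.')) for x in range(170,470,3)))
E
```

```text
time: 30.32
ee_pos: [0.4792, 0.048, 0.1165]
eef_rot: [0.538, 0.843, 0.0, 0.0]
ft_force: [-0.0, 0.6, 0.3]
width: 0.0712
grip_force: 0.0
shift [-0.002  0.002  0.155] turn [ 0.    -0.    -0.001] rows min 0.7
0.014 [[377.0, 274.0], [260.0, 274.0]]
-0.005 [[383.0, 286.0], [254.0, 287.0]]
-0.025 [[390.0, 303.0], [247.0, 303.0]]
-0.045 [[400.0, 323.0], [238.0, 323.0]]
230 oooooooooooooooooooooooooooooooo####################################.ooooooooooooooooooooooooooooooo
236 oooooooooooooooooooooooooooooooo#####################################ooooooooooooooooooooooooooooooo
242 oooooooooooooooooooooooooooooooo##############K######K##############.ooooooooooooooooooooooooooooooo
248 oooooooooooooooooooooooooooooooo####################################oooooooooooooooooooooooooooooooo
254 oooooooooooooooooooooooooooooooo####################################oooooooooooooooooooooooooooooooo
260 oooooooooooooooooooooooooooooooo####################################oooooooooooooooooooooooooooooooo
266 oooooooooooooooooooooooooooooooo####################################oooooooooooooooooooooooooooooooo
2
[... 453 characters left out ...]
ooo##################################ooooooKKKKKKKKKoooooooooooooooKKK
302 KKK.....KooooooKKKKKKKKKKKKoooooo##################################ooooooKKKKKKKKKKKoooooooooooooKKK
308 ooK........KoKKKKKKKKKKKKKKoooooo##################################ooooo.KKKKKKKKKKKKKKoooooooooKooo
314 ooo........KKKKKKKKKKKKKKKKoooooo##################################oooooKKKKKKKKKKKKKKKKKooooooooooo
320 ...................................##############################oooo...............................
326 ....................................................................................................
332 ....................................................................................................
```

```bash
python3 -m pendant '[[-1,-0.002,0.002,0.04,0,0,0],[-1,-0.002,0.002,0.08,0,0,0],[-1,-0.002,0.002,0.12,0,0,0],[-1,-0.002,0.002,0.16,0,0,0],[-1,-0.002,0.002,0.195,0,0,0],[-1,-0.002,0.002,0.195,0,0,0]]'|egrep 'ee|ft|wid'; python3 -m pendant '[[1,0,0,0,0,0,0],[1,0,0,0,0,0,0],[1,0,0,0,0,0,0],[1,0,0,0,0,0,0]]' 20
```

```text
ee_pos: [0.4796, 0.0475, 0.0573]
eef_rot: [0.538, 0.843, -0.0, -0.0]
ft_force: [0.7, -0.2, 0.3]
width: 0.0869
time: 31.62
ee_pos: [0.4804, 0.0478, 0.0585]
eef_rot: [0.538, 0.843, 0.001, 0.0]
ft_force: [-0.8, -1.1, 2.7]
width: 0.0658
grip_force: 20.0
```

```bash
python3 to.py -66.95 0 .4547 -.1636 .295
```

```text
shift [-0.603 -0.373 -0.772] turn [ 0.001 -0.     0.016] rows min 5.0
```

```bash
python3 -m pendant '[[1,0,0,-0.1,0,0,0],[1,0,0,-0.25,0,0,0],[1,0,0,-0.42,0,0,0],[1,0,0,-0.58,0,0,0],[1,-0.04,-0.03,-0.74,0,0,0],[1,-0.14,-0.09,-0.772,0,0,0],[1,-0.26,-0.16,-0.772,0,0,0.01],[1,-0.38,-0.24,-0.772,0,0,0.016]]'; python3 to.py -66.95 0 .4547 -.1636 .295
```

```text
time: 32.62
ee_pos: [0.4623, -0.0873, 0.2897]
eef_rot: [0.552, 0.834, 0.001, 0.0]
ft_force: [0.2, -0.9, -1.3]
width: 0.0661
grip_force: 20.0
shift [-0.224 -0.123 -0.001] turn [ 0.001 -0.    -0.001] rows min 1.2
```

```bash
python3 -m pendant '[[1,-0.08,-0.04,0,0,0,0],[1,-0.15,-0.08,0,0,0,0],[1,-0.21,-0.115,0,0,0,0],[1,-0.224,-0.123,0,0,0,0],[1,-0.224,-0.123,0,0,0,0],[1,-0.224,-0.123,0,0,0,0]]'; python3 to.py -66.95 0 .4547 -.1636 .295; python3 - <<'E'
from h import *
from bench import r,optics
s=r.read_state(); print(s['joint_positions'].round(2))
cs=[optics.camera(n) for n in("scene","top")]; P=s['ee_pos']
ms=[blue(cs[0],(340,235,410,355)),blue(cs[1],(410,230,475,300))]; print([m.sum() for m in ms])
# scene only: compare held pot vs stack outline: fit held-pot dx,dy and stack dx,dy together
def mod(p): return stack([p[0],p[1],.082,23])+upright([p[2],p[3],P[2]-.0585,23])
print(fit(cs[:1],ms[:1],mod,[.4541,-.163,.4545,-.163],[.004,.004,.004,.004]))
E
```

```text
time: 33.38
ee_pos: [0.4551, -0.1614, 0.2895]
eef_rot: [0.551, 0.834, 0.001, 0.0]
ft_force: [0.6, 0.6, -0.2]
width: 0.066
grip_force: 20.0
shift [-0.006 -0.004 -0.002] turn [ 0.001 -0.     0.   ] rows min 0.0
[-0.52 -0.07  0.74  1.72  0.05  1.47  0.62]
[np.uint64(2285), np.uint64(1214)]
(array([ 0.45519651, -0.16184091,  0.44820769, -0.17263522]), np.float64(0.3139352176135396))
```

```bash
python3 -m pendant '[[1,-0.006,-0.004,0.03,0,0,0],[1,-0.006,-0.004,0.07,0,0,0],[1,-0.006,-0.004,0.11,0,0,0],[1,-0.006,-0.004,0.15,0,0,0],[1,-0.006,-0.004,0.19,0,0,0],[1,-0.006,-0.004,0.23,0,0,0],[1,-0.006,-0.004,0.23,0,0,0],[1,-0.006,-0.004,0.23,0,0,0]]'|egrep 'ee|ft|wid'; python3 to.py -66.95 0 .4547 -.1636 .2015
```

```text
ee_pos: [0.4548, -0.1646, 0.2209]
eef_rot: [0.552, 0.834, 0.001, 0.0]
ft_force: [-0.2, -0.1, -0.1]
width: 0.0657
shift [0.003 0.001 0.081] turn [ 0.001  0.    -0.   ] rows min 0.4
```

```bash
python3 -m pendant '[[1,0.003,0.001,0.015,0,0,0],[1,0.003,0.001,0.03,0,0,0],[1,0.003,0.001,0.03,0,0,0]]'|egrep 'ee_|ft'; for i in 1 2 3 4; do python3 -m pendant '[[1,0,0,0.01,0,0,0],[1,0,0,0.01,0,0,0]]'|egrep 'ee_|ft'; done
```

```text
ee_pos: [0.4543, -0.1635, 0.2113]
ft_force: [-0.6, 0.3, -1.9]
ee_pos: [0.4544, -0.1635, 0.2084]
ft_force: [0.5, 0.7, -0.5]
ee_pos: [0.4544, -0.1635, 0.2054]
ft_force: [-0.7, -0.6, -1.1]
ee_pos: [0.4544, -0.1635, 0.2024]
ft_force: [0.0, 1.0, -0.9]
ee_pos: [0.4544, -0.1635, 0.1994]
ft_force: [-0.6, 0.0, -0.6]
```

Three mm from home with no contact forces. Continuing in 1 mm steps.

```bash
for i in 1 2 3 4; do python3 -m pendant '[[1,0,0,0.0035,0,0,0],[1,0,0,0.0035,0,0,0]]'|egrep 'ee_|ft'; done
```

```text
ee_pos: [0.4545, -0.1635, 0.1985]
ft_force: [0.5, -0.6, -0.6]
ee_pos: [0.4545, -0.1635, 0.1974]
ft_force: [-0.3, -0.2, 0.6]
ee_pos: [0.4546, -0.1635, 0.1965]
ft_force: [-0.1, 0.2, 0.1]
ee_pos: [0.455, -0.1637, 0.1964]
ft_force: [-2.2, 1.7, 9.9]
```

```bash
python3 -m pendant '[[1,0,0,-0.002,0,0,0],[0.5,0,0,-0.002,0,0,0],[-0.2,0,0,-0.002,0,0,0],[-1,0,0,-0.002,0,0,0],[-1,0,0,-0.002,0,0,0],[-1,0,0,-0.002,0,0,0],[-1,0,0,-0.002,0,0,0]]'|egrep 'ee_|ft|wid'
python3 -m pendant '[[-1,0,0,-0.05,0,0,0],[-1,0,0,-0.15,0,0,0],[-1,0,0,-0.25,0,0,0],[-1,0.1,0,-0.35,0,0,0],[-1,0.25,0,-0.4,0,0,0],[-1,0.4,0,-0.4,0,0,0],[-1,0.5,0,-0.4,0,0,0],[-1,0.5,0,-0.4,0,0,0]]'|egrep 'time|ee_|ft'
python3 - <<'E'
from h import *
from bench import optics
cs=[optics.camera(n) for n in("scene","top")]
ms=[blue(cs[0],(340,245,410,355)),blue(cs[1],(405,230,475,305))]
def st3(p): return stack([p[0],p[1],.082,p[2]])+upright([p[0],p[1],.082+.056+p[3],p[2]])
for i in(0,1): print(ms[i].sum(),fit(cs[i:i+1],ms[i:i+1],lambda p:st3([*p,0]),[.454,-.165,23],[.006,.006,5]))
print(fit(cs,ms,st3,[.454,-.164,23,.003],[.006,.006,5,.004]))
print(fit(cs[:1],ms[:1],lambda p:st3([.4542,-.1629,27.7,p[0]]),[.003],[.004]))
E
```

```text
ee_pos: [0.4544, -0.1635, 0.1959]
ft_force: [-0.2, 0.6, 0.2]
width: 0.0862
time: 38.72
ee_pos: [0.3955, -0.024, 0.3171]
ft_force: [0.6, -0.6, -0.2]
2036 (array([ 0.45434689, -0.16273208, 28.88720546]), np.float64(0.06148276860700841))
627 (array([ 0.47320803, -0.16008491,  2.88720896]), np.float64(0.5933606590641614))
(array([ 4.56688922e-01, -1.61476527e-01,  2.71846621e+01, -4.32429184e-03]), np.float64(0.678932072342371))
(array([-0.0024375]), np.float64(0.058724147975531604))
```

```bash
python3 -c "
from bench import r; print(r.close_job())"
```

```text
the job is handed in; nothing more can be done
None
```

The third planter is now mouth-up and nested in the stack on the scale: contact came at the expected home height, and the stack has not measurably moved. The job was handed in at about 39 s.

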